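# Gauge a cheese block against the slicing board's flip stop

## Task

Flip the red stop fully down, then slide the cheese along the board with its side flush against the fence until its end bears on the stop's brass screw, and hold it there for a second with a light, steady push (about 8 N, never above 12 N). Let go of the cheese without shifting it and flip the stop fully up again, so that the cheese lies gauged and ready to cut. Move the cheese only while the stop is down, and leave the bowl, spoon, pepper mill and green pepper alone.

Things in the scene. Friction and masses are not known exactly. Their poses are not given: they have to be found in the camera images.
- board: Mint-green slicing board, 230 (x) x 440 (y) x 20 mm, fixed to the counter. Origin on the counter; spans x -130 to 100, y -220 to 220, top at z = 20. A low aluminium fence runs along y near the far edge: front face (towards the robot) at x = 70, back at x = 86, top at z = 34 (14 above the board). Cheese flush to the fence has its centre at board x = 47.5.
- stop: Flip stop clamped on the fence, axes parallel to the board's. Origin on top of the fence, mid-thickness (board x = 78, z = 34). Dark steel bracket 18 x 34 mm, 31 high; hinge axis along y, 22 above the origin. It carries a red leaf 12 thick (stop y -6 to 6); down, the leaf spans stop x -64 to -8 and stands 5 to 45 mm above the board, so it blocks the cheese's way along the fence.
- screw_root (a point): Point on the leaf's -y face where a brass screw, 14 mm diameter, sticks out towards -y (leaf down: stop x -31, y -6, 22 above the board). The cheese's end meets the screw's tip, which is 2 to 20 mm from this point, set differently each time, not measured: find it by feel. The screw is rigid. At contact the cheese's centre is at stop y = -91 to -73.
- leaf_handle (a point): Middle of the leaf's steel handle rod, 12 mm diameter, sticking out of the leaf along +y (stop y 6 to 62, black cap of 15 mm diameter at its end), 58 mm from the hinge axis; this point is at stop y = 34. At joint angle q it is at stop x = -58 cos q, z = 22 + 58 sin q (mm): down, 56 above the counter. The rod can turn between gripping fingers.
- leaf (a joint): Leaf angle in rad: 0 = fully down (level, rod towards the robot, at its end stop), 1.57 = upright, 1.75 = fully up, leaning slightly back (its other end stop). Stiff hinge (about 0.1 N m), stays where it is left. It starts up, between 1.4 and 1.7.
- cheese_center (a point): Centre (27.5 above the underside) of a rigid yellow block of hard cheese, 45 (x) x 130 (y, its length) x 55 mm high, 0.25 to 0.5 kg, loose on the board on the -y side of the stop, clear of the fence and somewhat turned. Red wax covers its -y end; its +y end is to be gauged. The fence is low enough to grip the block across its width above the fence.
- bowl: White bowl, bystander, 150 mm rim diameter, 75 high, on the counter to the right of the board; origin under its middle.
- spoon: Steel spoon, bystander, 190 mm long, lying on the counter beyond the board; origin under its middle.
- mill: Dark wooden pepper mill, bystander, 56 mm diameter, 150 high, on the counter to the left of the board; origin under its middle.
- pepper: Green pepper, bystander, 70 mm diameter, 75 high, standing on the board's near left corner; origin under its middle.
Mind the look-alikes: they are no part of the job. There is more than one size of the part that bears cheese_center; the job needs the largest.

How it is judged:
By the outcome, as a careful person would: the job done as asked, in the order asked, and still so for the second after the job is handed in, with the robot touching nothing.
It also fails if it takes over 72 s, if anything falls off the work surface, if the arm or the gripper's body presses on something with over 40 N, if the wrist force passes 120 N, or if a joint passes its speed limit or range.

## Robot

A 7-joint arm with a two-finger parallel gripper is mounted at the origin on the work surface. World frame = base frame: x ahead of the robot, y to its left, z up, the work surface at z = 0. Lengths are in m, angles in rad, forces in N, time in s.
With the tool pointing down it reaches from about 0.425 to 0.875 m from the base axis. Payload 4.7 kg.
Tool frame: the origin (TCP) lies at the very end of the fingers, on their centre line; the grasp point (between the pads) lies 19 mm behind it; z points along the fingers, y is the line along which they close (so a half turn about z gives the same grasp; the last joint's range is limited). The gripper opens to 87 mm and grips with 3 to 60 N. Pads are 19 mm wide; open, the fingers measure 117 mm over their backs; the gripper's body (75 mm by 190 mm) begins 51 mm behind the grasp point.
Start: joints at [1.222, 0.321, -0.07, 1.45, 0.023, 1.371, -0.057], TCP at [0.231, -0.608, 0.223] pointing down, gripper open.
Joint ranges: [-2.86, 2.86], [-0.3, 2.09], [-1.38, 1.24], [0.06, 2.45], [-1.56, 4.7], [0.09, 2.05], [-2.69, 2.69]. Speed limits (rad/s): [2.57, 2.57, 3.14, 3.14, 3.14, 3.14, 3.14].

## Interface

Orientations are given as a rotation vector (axis times angle).
In Python, from bench import ctrl, vision gives the robot as it stands.
- The arm moves only by the tool jog_arm, never from a script. Its argument "increments" is a list of rows, each an object of numbers: "tx", "ty", "tz": the shift along the tool's x, y, z in mm; "wx", "wy", "wz": the turn, a rotation vector about the tool's x, y, z in rad; "gripper": the opening, from 0 (shut) to 1 (fully open). In form: [{"tx": .., "ty": .., "tz": .., "wx": .., "wy": .., "wz": .., "gripper": ..}, ...]. A call has exactly 5 rows; each row is the pose to reach, as a shift and turn from the pose commanded when the call began, along the tool's axes at that moment; what a row does not reach only later rows make up. A row lasts 1/12 s, in which the tool goes at most 41.7 mm and 7.16 degrees, less where a joint would pass 70% of its speed; a pose out of reach is approached as far as the arm can. A call with a gripper value outside its range is refused whole. The fingers move at their own pace and stop on an object; "grip_force" is the grip in N (left out, the last holds). Time passes only in rows, so rows that repeat a pose let the fingers close, or fill a call up. It gives the time, the measured TCP pose, the force, the opening and the grip force at its end, in the units of the state.
- ctrl.get_state(): the state, without advancing time (a new reading comes with each control period).
- vision.get_image(name): name is "side" or "top"; returns a dict with "color" (400x640x3 uint8, blue, green, red), "fx", "fy", "cx", "cy" (pixels), "extrinsics" (4x4, takes a point from world to camera coordinates). Camera axes: x right, y down, z forward; pixel columns grow to the right and rows downward; lengths in m; the calibration is good to about 2 mm. A picture is of the moment at which its call begins. There is no depth.
- ctrl.close_job(): hands the job in; it is judged then, once.
Trained networks look in the newest picture that a camera, given by its name, has taken for a name from the list of things; names that differ only in an ending like _2 or _b are one class to them, and where a whole thing is asked for, a point or a joint stands for the part that bears it (a point fixed in the world has none). Each returns a list of dicts, best first, with "conf" (0 to 1); they miss things now and then, are a little off and sometimes report something else, mostly with a low value. They report only what shows in the picture. A call takes as long as a camera call. They do not tell look-alikes from the thing itself.
- vision.spot_in(camera, thing): "bbox" ([left, top, right, bottom] in pixels, round what is visible of it).
The state is a dict: "time": time; "joint_positions": joint angles; "qd": joint speeds; "joint_torque": joint torques, N m; "position": TCP position; "tool_rot": TCP orientation; "ft_force": force on the tool from outside, world axes, zero at the start; "torque": the same for the moment, N m; "grip_width": opening from 0.0 (shut) to 1.0 (fully open); "grip_force": force on a finger pad.
Only numpy, scipy, OpenCV 4.12 (cv2) and the standard library are available. Lean on these libraries where they do the work, as an engineer would, in place of code of your own. Each camera call takes 0.05 s, during which the arm holds its last target. There are 200 camera calls.

## Working session

There is one attempt and no reset: what is moved stays moved. The work goes in short steps, Python scripts to look and compute and a tool call to move; the robot and the scene stay as the last step left them, time stands still between calls to the robot, and variables do not carry over. Pictures are saved under pics/ and viewed, at most 10 in all, crops included, and the job is handed in when it is done.

Besides the shell and the picture viewer there is one more tool, called after ">>>" as name(argument=value, ...) on one line, values as JSON. jog_arm: Moves the arm, as the interface text tells. Its arguments: {"type":"object","properties":{"increments":{"type":"array"},"grip_force":{"type":"number"}},"required":["increments"]}

```bash
mkdir -p pics; ls; cat > h.py <<'E'
import numpy as np,cv2
from bench import ctrl,vision
def snap(cam,name):
    d=vision.get_image(cam); cv2.imwrite(f'pics/{name}.png',d['color']); return d
def proj(d,P):
    P=np.atleast_2d(P); c=(d['extrinsics']@np.c_[P,np.ones(len(P))].T)[:3]
    return np.c_[d['fx']*c[0]/c[2]+d['cx'],d['fy']*c[1]/c[2]+d['cy']]
def unproj(d,uv,z):
    E=d['extrinsics'];R=E[:3,:3];o=-R.T@E[:3,3]
    r=R.T@np.array([(uv[0]-d['cx'])/d['fx'],(uv[1]-d['cy'])/d['fy'],1]); return o+r*(z-o[2])/r[2]
E
python3 - <<'E'
from h import *
for c in('top','side'):
    d=snap(c,c+'0'); E=d['extrinsics'];print(c,-E[:3,:3].T@E[:3,3],d['fx'])
    for t in('board','stop','screw_root','leaf_handle','cheese_center','bowl','mill','pepper','spoon'):
        print(t,[(np.round(b['bbox']).tolist(),round(b['conf'],2)) for b in vision.spot_in(c,t)][:4])
s=ctrl.get_state();print(s)
E
```

```text
pics
top [ 0.47013873 -0.01440142  1.43587483] 460.9594058919939
board [([232.0, 166.0, 382.0, 252.0], 0.94), ([442.0, 190.0, 487.0, 238.0], 0.54)]
stop [([252.0, 177.0, 281.0, 189.0], 0.68)]
screw_root [([253.0, 174.0, 277.0, 195.0], 0.49)]
leaf_handle [([255.0, 176.0, 277.0, 193.0], 0.66)]
cheese_center [([325.0, 201.0, 369.0, 218.0], 0.67), ([356.0, 263.0, 370.0, 298.0], 0.64), ([334.0, 117.0, 357.0, 149.0], 0.58)]
bowl [([437.0, 191.0, 488.0, 240.0], 0.75), ([252.0, 178.0, 282.0, 190.0], 0.54)]
mill [([163.0, 180.0, 192.0, 199.0], 0.69)]
pepper [([250.0, 230.0, 272.0, 253.0], 0.74)]
spoon [([272.0, 104.0, 288.0, 161.0], 0.95)]
side [-0.03281794  0.63778273  1.05774103] 416.17815615898473
board [([251.0, 162.0, 385.0, 284.0], 0.82), ([327.0, 172.0, 363.0, 211.0], 0.69)]
stop [([265.0, 200.0, 289.0, 220.0], 0.55)]
screw_root [([266.0, 202.0, 287.0, 214.0], 0.56)]
leaf_handle [([266.0, 197.0, 291.0, 220.0], 0.51)]
cheese_center [([389.0, 207.0, 421.0, 234.0], 0.88), ([330.0, 174.0, 360.0, 213.0], 0.67), ([285.0, 152.0, 300.0, 180.0], 0.58)]
bowl [([388.0, 124.0, 431.0, 157.0], 0.59)
[... 206 characters left out ...]
: array([ 1.22213885,  0.32099242, -0.07009815,  1.45052396,  0.02257566,
        1.37077741, -0.05688588]), 'qd': array([-2.43662607e-04, -1.27286107e-03, -8.48952653e-05,  3.88551541e-04,
        9.54672984e-04, -4.02239608e-04,  3.38600302e-04]), 'joint_torque': array([ 4.91143946e-04, -4.91107821e+01, -4.02778443e-01, -3.12777829e+01,
       -6.35135290e-02,  3.34059040e-02,  1.78423846e-05]), 'position': array([ 0.23064456, -0.60772079,  0.22257938]), 'tool_rot': array([ 3.08996400e+00,  5.66724946e-01, -8.02925270e-06]), 'ft_force': array([ 0.81600821, -0.41986249, -0.51308213]), 'torque': array([0.07545199, 0.05211103, 0.02693773]), 'grip_force': 0.0, 'grip_width': 0.9984644128720455}
```

View pics/top0.png

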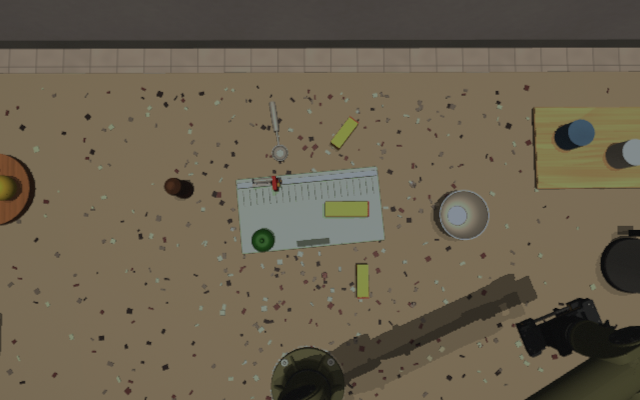

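View pics/side0.png

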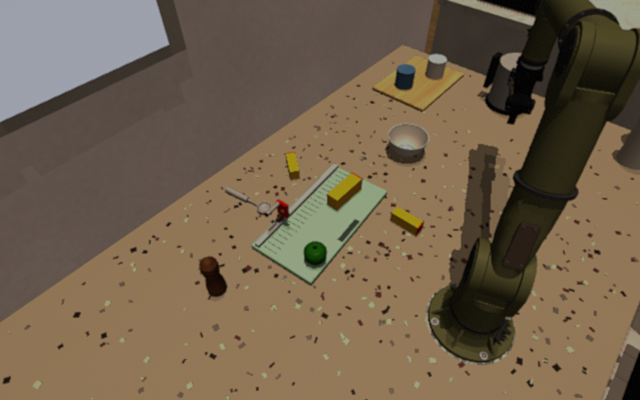

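The top view shows the board at about (237–384, 167–254), with the largest cheese on it at (347,209). The red stop is at (275,184), with its rod pointing left to (253,182). The two smaller cheeses off the board are look-alikes.

```bash
cat > m.py <<'E'
from h import *
from scipy.optimize import minimize
d=snap('top','t1'); im=d['color']; hsv=cv2.cvtColor(im,cv2.COLOR_BGR2HSV)
def mask(lo,hi,box):
    m=cv2.inRange(hsv,lo,hi);o=np.zeros_like(m);l,t,r,b=box;o[t:b,l:r]=m[t:b,l:r];return o
for p in [(300,225),(260,215),(347,209),(276,184),(420,230)]: print(p,hsv[p[1],p[0]])
def fit(m,box3,x0,ang):
    # silhouette fit of a box: box3=(sx,sy,z0,z1), IoU
    S=4
    M=cv2.resize(m,None,fx=S,fy=S,interpolation=cv2.INTER_LINEAR)>127
    def sil(p):
        x,y,a=p;c,s=np.cos(a),np.sin(a);P=[]
        for z in box3[2:]:
            for u in(-1,1):
                for v in(-1,1):
                    X,Y=u*box3[0]/2,v*box3[1]/2;P.append([x+c*X-s*Y,y+s*X+c*Y,z])
        h=cv2.convexHull((((proj(d,P)+.5)*S)*16).astype(np.int32)); o=np.zeros(M.shape,np.uint8);cv2.fillConvexPoly(o,h,1,shift=4);return o>0
    f=lambda p:-(sil(p)&M).sum()/(sil(p)|M).sum()
    r=minimize(f,[*x0,ang],method='Nelder-Mead',options=dict(initial_simplex=[[x0[0],x0[1],ang],[x0[0]+.02,x0[1],ang],[x0[0],x0[1]+.02,ang],[x0[0],x0[1],ang+.1]],xatol=1e-4,fatol=1e-5))
    return r.x,-r.fun
mb=mask((35,12,90),(100,120,255),(225,160,392,262))
cs,_=cv2.findContours(mb,cv2.RETR_EXTERNAL,cv2.CHAIN_APPROX_NONE)
h=cv2.convexHull(max(cs,key=cv2.contourArea)); print('board rect',cv2.minAreaRect(h))
H=np.zeros_like(mb);cv2.fillConvexPoly(H,h,255)
b,i=fit(H,(.23,.44,0,.02),unproj(d,(310,210),.02)[:2]+[.015,0],0.08);print('board center',b,i)
O=b[:2]-np.array([[np.cos(b[2]),-np.sin(b[2])],[np.sin(b[2]),np.cos(b[2])]])@[-.015,0];print('board origin',O)
mc=mask((20,90,60),(35,255,255),(315,192,378,224))
c,i=fit(mc,(.045,.13,.02,.075),unproj(d,(347,209),.07)[:2],0.0);print('cheese',c,i)
R=np.array([[np.cos(b[2]),-np.sin(b[2])],[np.sin(b[2]),np.cos(b[2])]])
print('cheese in board',R.T@(c[:2]-O),c[2]-b[2])
mr=cv2.inRange(hsv,(0,120,60),(8,255,255))|cv2.inRange(hsv,(172,120,60),(180,255,255))
ys,xs=np.nonzero(mr[170:200,245:290]);u=xs.mean()+245;v=ys.mean()+170;print('red',u,v,len(xs),xs.min()+245,xs.max()+245,ys.min()+170,ys.max()+170)
for z in(.056,.08,.1): print(z,R.T@(unproj(d,(u,v),z)[:2]-O))
E
python3 m.py; python3 - <<'E'
import cv2
a=cv2.imread('pics/t1.png')[160:260,225:395]
cv2.imwrite('pics/c1.png',cv2.resize(a,None,fx=4.6,fy=4.6,interpolation=cv2.INTER_CUBIC))
E
```

```text
(300, 225) [ 75  15 139]
(260, 215) [ 71  15 138]
(347, 209) [ 34 124 138]
(276, 184) [  4 184  94]
(420, 230) [ 18  75 122]
board rect ((309.2037048339844, 207.7075653076172), (78.28060150146484, 143.28945922851562), 84.34557342529297)
board center [ 0.53269629 -0.00879602  0.08818605] 0.9691854007025615
board origin [ 0.54763801 -0.00747494]
cheese [ 0.53201598 -0.11498559 -0.00644353] 0.9378311550688803
cheese in board [-0.02502998 -0.10571701] -0.09462957624702893
red 274.1269841269841 182.4920634920635 63 272 277 176 189
0.056 [0.07311469 0.09823139]
0.08 [0.07048971 0.09652158]
0.1 [0.06830223 0.09509673]
```

View pics/c1.png

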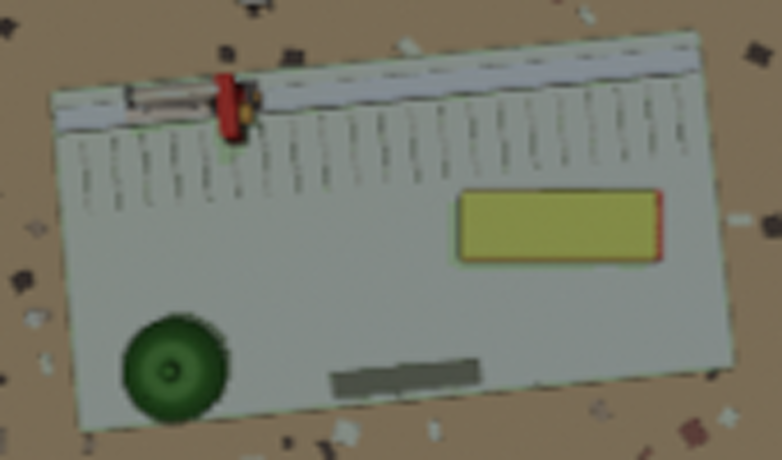

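The crop shows the stop up on the fence: red leaf at about (232,108), brass screw on its right at (248,105), rod from (213,100) to its cap at (127,97). The cheese (460–662, 190–262) lies clear of the fence with its wax end at the right, and the pepper is at (175,368). The board fit agrees with these. Next I work out the stop pose and the first move.

```bash
cat >> h.py <<'E'
from scipy.spatial.transform import Rotation as Ro
TH=.0905; 
def BR(): return np.array([[np.cos(TH),-np.sin(TH)],[np.sin(TH),np.cos(TH)]])
O=np.array([.5476,-.0075])
def b2w(x,y): return O+BR()@[x,y]
def w2b(p): return BR().T@(np.asarray(p)[:2]-O)
def to(x,y,z,yaw=TH):
    """increments (mm, rad) from current pose to board-frame TCP x,y, height z, tool y at world angle yaw"""
    s=ctrl.get_state();R=Ro.from_rotvec(s['tool_rot']); a=yaw
    T=Ro.from_matrix(np.array([[-np.sin(a),np.cos(a),0],[np.cos(a),np.sin(a),0],[0,0,-1]]).T.T)
    p=np.r_[b2w(x,y),z]-s['position']
    print('t',np.round(R.inv().apply(p)*1e3,1),'w',np.round((R.inv()*T).as_rotvec(),3),'F',np.round(s['ft_force'],1),'time',s['time'])
E
python3 - <<'E'
from h import *
d=vision.get_image('top')
cr=np.array([(52,92),(700,32),(733,365),(80,430)])/4.6+[225,160]-.4
W=np.array([unproj(d,p,.02)[:2] for p in cr]);print(W, [np.linalg.norm(W[i]-W[(i+1)%4]) for i in range(4)])
B=np.array([(.1,.22),(.1,-.22),(-.13,-.22),(-.13,.22)])
# rigid fit
a=B-B.mean(0);w=W-W.mean(0);th=np.arctan2((a[:,0]*w[:,1]-a[:,1]*w[:,0]).sum(),(a*w).sum());R=np.array([[np.cos(th),-np.sin(th)],[np.sin(th),np.cos(th)]])
print('th',th,'O',W.mean(0)-R@B.mean(0))
for n,p in(('rodcapend',(127,97)),('rod inner',(213,98)),('leaf',(228,106)),('far',(226,73)),('near',(238,143))):
    q=np.array(p)/4.6+[225,160]-.4
    print(n,[np.round(w2b(unproj(d,q,z))*1e3,1).tolist() for z in(.11,.12)])
to(.078,.094+.034,.2)
E
```

```text
[[ 0.62524796  0.21722174]
 [ 0.66302981 -0.21815564]
 [ 0.43931792 -0.2363153 ]
 [ 0.40022727  0.1977121 ]] [np.float64(0.4370136575976113), np.float64(0.22444772677775848), np.float64(0.43578419392104106), np.float64(0.2258648703737529)]
th 0.08724708302316084 O [ 0.54689869 -0.00857723]
rodcapend [[78.8, 156.6], [77.6, 155.4]]
rod inner [[73.0, 103.1], [71.8, 102.3]]
leaf [[67.0, 94.2], [65.9, 93.5]]
far [[87.9, 93.5], [86.6, 92.8]]
near [[43.2, 90.1], [42.3, 89.4]]
t [ 618.9 -550.9   22.5] w [ 0.     0.    -1.298] F [-0.1 -0.9  0.4] time 1.1
```

>>> jog_arm(increments=[{"tx": 30,"ty": -27,"tz": 0,"wz": -0.12,"gripper": 0.6},{"tx": 60,"ty": -54,"tz": 0,"wz": -0.24,"gripper": 0.6},{"tx": 90,"ty": -81,"tz": 0,"wz": -0.36,"gripper": 0.6},{"tx": 120,"ty": -107,"tz": 0,"wz": -0.48,"gripper": 0.6},{"tx": 150,"ty": -134,"tz": 0,"wz": -0.6,"gripper": 0.6}], grip_force=15)

```text
validation failed for argument at $.in...
```

```bash
sed -i 's/^TH=.*/TH=.088/;s/^O=np.*/O=np.array([.5472,-.008])/' h.py; python3 -c "
from h import *
to(.076,.129,.2)"
```

```text
t [ 616.9 -551.8   22.5] w [ 0.     0.    -1.296] F [-0.1 -0.9  0.4] time 1.1
```

>>> jog_arm(increments=[{"tx": 30,"ty": -27,"tz": 0,"wx": 0,"wy": 0,"wz": -0.12,"gripper": 0.6},{"tx": 60,"ty": -54,"tz": 0,"wx": 0,"wy": 0,"wz": -0.24,"gripper": 0.6},{"tx": 90,"ty": -81,"tz": 0,"wx": 0,"wy": 0,"wz": -0.36,"gripper": 0.6},{"tx": 120,"ty": -107,"tz": 0,"wx": 0,"wy": 0,"wz": -0.48,"gripper": 0.6},{"tx": 150,"ty": -134,"tz": 0,"wx": 0,"wy": 0,"wz": -0.6,"gripper": 0.6}], grip_force=15)

```text
time: 1.52
position: [0.324, -0.4276, 0.2227]
tool_rot: [2.78, 1.462, -0.0]
ft_force: [1.4, 0.3, -0.4]
grip_width: 0.709
grip_force: 0.0
```

```bash
python3 -c "
from h import *
to(.076,.129,.2)"
```

```text
t [620.1 -77.3  22.4] w [ 0.     0.001 -0.69 ] F [ 1.4  0.3 -0.4] time 1.5167
```

>>> jog_arm(increments=[{"tx": 40,"ty": -5,"tz": 0,"wx": 0,"wy": 0,"wz": -0.12,"gripper": 0.6},{"tx": 80,"ty": -10,"tz": 0,"wx": 0,"wy": 0,"wz": -0.24,"gripper": 0.6},{"tx": 120,"ty": -15,"tz": 0,"wx": 0,"wy": 0,"wz": -0.36,"gripper": 0.6},{"tx": 160,"ty": -20,"tz": 0,"wx": 0,"wy": 0,"wz": -0.48,"gripper": 0.6},{"tx": 200,"ty": -25,"tz": 0,"wx": 0,"wy": 0,"wz": -0.6,"gripper": 0.6}])

```text
time: 1.93
position: [0.4176, -0.249, 0.2229]
tool_rot: [2.223, 2.218, -0.001]
ft_force: [0.6, -0.9, 1.0]
grip_width: 0.603
grip_force: 0.0
```

```bash
python3 -c "
from h import *
to(.076,.129,.2)"
```

```text
t [376.6 193.1  22.6] w [ 0.001  0.001 -0.09 ] F [ 0.6 -0.9  1. ] time 1.9333
```

>>> jog_arm(increments=[{"tx": 36,"ty": 18,"tz": 0,"wx": 0,"wy": 0,"wz": -0.03,"gripper": 0.6},{"tx": 72,"ty": 36,"tz": 0,"wx": 0,"wy": 0,"wz": -0.06,"gripper": 0.6},{"tx": 108,"ty": 55,"tz": 0,"wx": 0,"wy": 0,"wz": -0.09,"gripper": 0.6},{"tx": 144,"ty": 74,"tz": 0,"wx": 0,"wy": 0,"wz": -0.09,"gripper": 0.6},{"tx": 180,"ty": 92,"tz": 0,"wx": 0,"wy": 0,"wz": -0.09,"gripper": 0.6}])

```text
time: 2.35
position: [0.5112, -0.0697, 0.223]
tool_rot: [2.128, 2.309, 0.0]
ft_force: [0.8, 0.3, 0.9]
grip_width: 0.598
grip_force: 0.0
```

```bash
python3 -c "
from h import *
to(.076,.129,.2)"
```

```text
t [188.1 116.1  23. ] w [ 0.001  0.001 -0.006] F [0.8 0.3 0.9] time 2.35
```

>>> jog_arm(increments=[{"tx": 35,"ty": 22,"tz": 0,"wx": 0,"wy": 0,"wz": 0,"gripper": 0.6},{"tx": 70,"ty": 44,"tz": 0,"wx": 0,"wy": 0,"wz": -0.005,"gripper": 0.6},{"tx": 105,"ty": 66,"tz": 0,"wx": 0,"wy": 0,"wz": -0.005,"gripper": 0.6},{"tx": 140,"ty": 88,"tz": 20,"wx": 0,"wy": 0,"wz": -0.005,"gripper": 0.6},{"tx": 175,"ty": 110,"tz": 40,"wx": 0,"wy": 0,"wz": -0.005,"gripper": 0.6}])

```text
time: 2.77
position: [0.604, 0.1071, 0.1872]
tool_rot: [2.122, 2.314, 0.004]
ft_force: [0.5, -0.9, -0.4]
grip_width: 0.602
grip_force: 0.0
```

```bash
python3 - <<'E'
from h import *
to(.076,.129,.1)
print(ctrl.get_state()['position'],w2b(ctrl.get_state()['position']))
for c,b in(('side',(215,150,375,270)),('top',(230,140,330,215))):
    d=snap(c,c+'2');l,t,r,bb=b
    cv2.imwrite(f'pics/{c}2c.png',cv2.resize(d['color'][t:bb,l:r],None,fx=5,fy=5,interpolation=cv2.INTER_CUBIC))
    P=[[*b2w(.076,y),.114] for y in(.101,.129,.157)];print(c,(proj(d,P)-[l,t])*5, (proj(d,[ctrl.get_state()['position']])-[l,t])*5)
E
```

```text
t [19.4  9.  87.2] w [ 0.003  0.    -0.001] F [ 0.5 -0.9 -0.4] time 2.7667
[0.60401635 0.10710688 0.1871621 ] [0.06671284 0.10966808]
side [[312.37620532 265.08433048]
 [282.43726761 293.81481201]
 [251.77111399 323.24315608]] [[295.68499679 213.86319788]]
top [[208.17797832 198.42217022]
 [159.63065937 202.99528371]
 [111.03652682 207.57280699]] [[172.29331022 209.17876538]]
```

View pics/side2c.png

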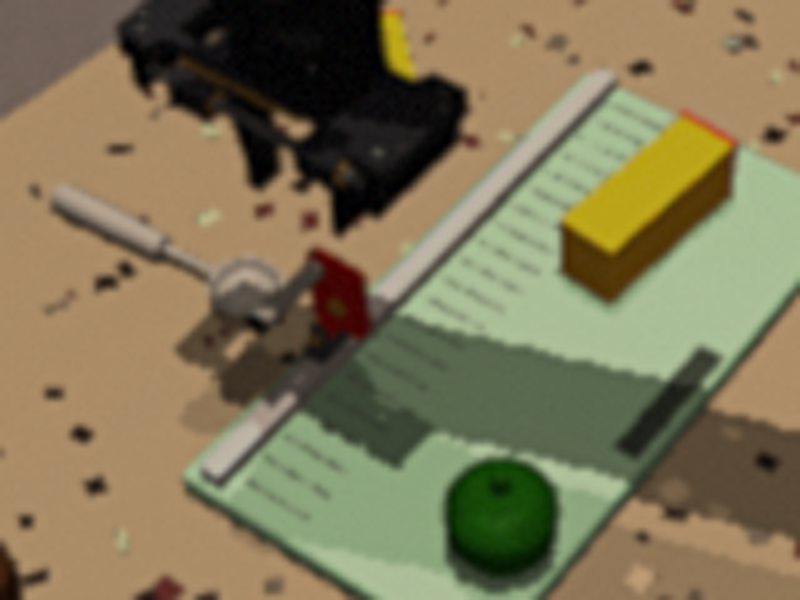

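The side crop shows the rod from (315,260) to (262,300), within about 2 mm of the prediction. The open fingers are at (265,180) and (345,225), ready to descend around the rod.

>>> jog_arm(increments=[{"tx": 14,"ty": 6,"tz": 0,"wx": 0,"wy": 0,"wz": 0,"gripper": 0.6},{"tx": 19,"ty": 10,"tz": 20,"wx": 0,"wy": 0,"wz": 0,"gripper": 0.6},{"tx": 19,"ty": 10,"tz": 45,"wx": 0,"wy": 0,"wz": 0,"gripper": 0.6},{"tx": 19,"ty": 10,"tz": 70,"wx": 0,"wy": 0,"wz": 0,"gripper": 0.6},{"tx": 19,"ty": 10,"tz": 85,"wx": 0,"wy": 0,"wz": 0,"gripper": 0.6}])

```text
time: 3.28
position: [0.6094, 0.1237, 0.0988]
tool_rot: [-2.122, -2.315, 0.004]
ft_force: [-0.3, 0.2, 0.0]
grip_width: 0.598
grip_force: 0.0
```

```bash
python3 - <<'E'
from h import *
to(.076,.129,.095)
print(ctrl.get_state()['position'],w2b(ctrl.get_state()['position']))
for c,b in(('side',(215,150,315,250)),):
    d=snap(c,c+'3');l,t,r,bb=b
    cv2.imwrite(f'pics/{c}3c.png',cv2.resize(d['color'][t:bb,l:r],None,fx=6,fy=6,interpolation=cv2.INTER_CUBIC))
E
```

```text
t [3.3 2.5 3.8] w [-0.003  0.001 -0.001] F [-0.3  0.2  0. ] time 3.2833
[0.60937031 0.12368024 0.09882432] [0.07350266 0.12570677]
```

View pics/side3c.png

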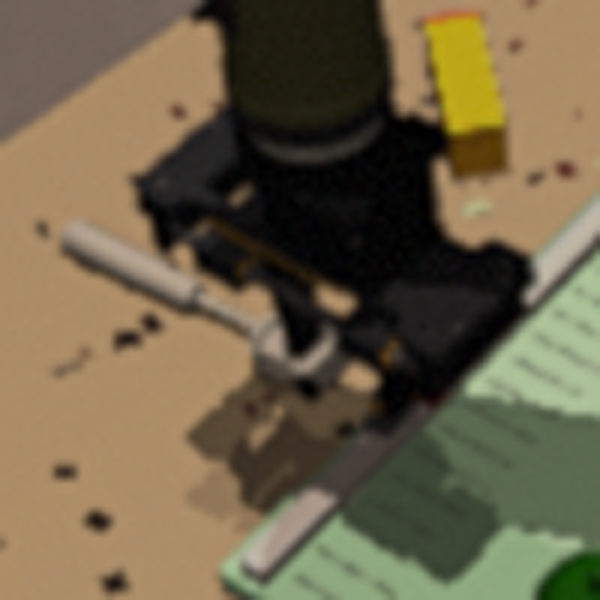

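The picture shows the fingers straddling the rod at (345,390), with no contact. I close the gripper.

>>> jog_arm(increments=[{"tx": 2,"ty": 0,"tz": 4,"wx": 0,"wy": 0,"wz": 0,"gripper": 0.3},{"tx": 2,"ty": 0,"tz": 4,"wx": 0,"wy": 0,"wz": 0,"gripper": 0.2},{"tx": 2,"ty": 0,"tz": 4,"wx": 0,"wy": 0,"wz": 0,"gripper": 0.1},{"tx": 2,"ty": 0,"tz": 4,"wx": 0,"wy": 0,"wz": 0,"gripper": 0.05},{"tx": 2,"ty": 0,"tz": 4,"wx": 0,"wy": 0,"wz": 0,"gripper": 0.05}], grip_force=15)

```text
time: 3.75
position: [0.6112, 0.127, 0.0986]
tool_rot: [2.122, 2.315, 0.002]
ft_force: [0.2, 0.1, 0.3]
grip_width: 0.305
grip_force: 0.0
```

```bash
python3 - <<'E'
from h import *
to(.076,.129,.095)
s=ctrl.get_state();print(s['grip_width'],s['grip_force'],s['position'],w2b(s['position']))
E
```

```text
t [0.1 0.4 3.6] w [ 0.002  0.    -0.001] F [0.2 0.1 0.3] time 3.75
0.3045786563181291 0.0 [0.61122159 0.12701055 0.09861576] [0.07563946 0.1288615 ]
```

>>> jog_arm(increments=[{"tx": 0,"ty": 0,"tz": 4,"wx": 0,"wy": 0,"wz": 0,"gripper": 0.05},{"tx": 0,"ty": 0,"tz": 4,"wx": 0,"wy": 0,"wz": 0,"gripper": 0.05},{"tx": 0,"ty": 0,"tz": 4,"wx": 0,"wy": 0,"wz": 0,"gripper": 0.05},{"tx": 0,"ty": 0,"tz": 4,"wx": 0,"wy": 0,"wz": 0,"gripper": 0.05},{"tx": 0,"ty": 0,"tz": 4,"wx": 0,"wy": 0,"wz": 0,"gripper": 0.05}], grip_force=15)

```text
time: 4.17
position: [0.6106, 0.1268, 0.0932]
tool_rot: [2.123, 2.316, 0.0]
ft_force: [1.4, 0.3, -0.7]
grip_width: 0.13
grip_force: 15.0
```

>>> jog_arm(increments=[{"tx": 0,"ty": -6,"tz": 0.5,"wx": 0,"wy": 0,"wz": 0,"gripper": 0.05},{"tx": 0,"ty": -15,"tz": 3,"wx": 0,"wy": 0,"wz": 0,"gripper": 0.05},{"tx": 0,"ty": -26,"tz": 7.6,"wx": 0,"wy": 0,"wz": 0,"gripper": 0.05},{"tx": 0,"ty": -37.4,"tz": 16.3,"wx": 0,"wy": 0,"wz": 0,"gripper": 0.05},{"tx": 0,"ty": -45,"tz": 25.2,"wx": 0,"wy": 0,"wz": 0,"gripper": 0.05}])

```text
time: 4.58
position: [0.5667, 0.1232, 0.0693]
tool_rot: [2.12, 2.314, 0.005]
ft_force: [3.8, 0.4, 1.2]
grip_width: 0.126
grip_force: 14.8
```

>>> jog_arm(increments=[{"tx": 0,"ty": -3.3,"tz": 5,"wx": 0,"wy": 0,"wz": 0,"gripper": 0.05},{"tx": 0,"ty": -5.6,"tz": 10,"wx": 0,"wy": 0,"wz": 0,"gripper": 0.05},{"tx": 0,"ty": -8,"tz": 17,"wx": 0,"wy": 0,"wz": 0,"gripper": 0.05},{"tx": 0,"ty": -9.5,"tz": 25,"wx": 0,"wy": 0,"wz": 0,"gripper": 0.05},{"tx": 0,"ty": -10,"tz": 31,"wx": 0,"wy": 0,"wz": 0,"gripper": 0.05}])

```text
time: 5.0
position: [0.5537, 0.122, 0.0357]
tool_rot: [-2.121, -2.315, 0.005]
ft_force: [-3.1, 0.3, 3.1]
grip_width: 0.117
grip_force: 14.7
```

```bash
python3 - <<'E'
from h import *
to(.020,.129,.037)
s=ctrl.get_state();print(s['grip_width'],s['grip_force'],s['position'],w2b(s['position']))
E
```

```text
t [ 0.   2.1 -1.4] w [-0.004  0.    -0.001] F [-3.1  0.3  3.1] time 5.0
0.11702526099956079 14.707689732313156 [0.55372703 0.12204837 0.03565387] [0.01793126 0.12897151]
```

>>> jog_arm(increments=[{"tx": 0,"ty": 0.5,"tz": 1,"wx": 0,"wy": 0,"wz": 0,"gripper": 0.05},{"tx": 0,"ty": 0.5,"tz": 2,"wx": 0,"wy": 0,"wz": 0,"gripper": 0.05},{"tx": 0,"ty": 0.5,"tz": 3,"wx": 0,"wy": 0,"wz": 0,"gripper": 0.05},{"tx": 0,"ty": 0.5,"tz": 3,"wx": 0,"wy": 0,"wz": 0,"gripper": 0.05},{"tx": 0,"ty": 0.5,"tz": 3,"wx": 0,"wy": 0,"wz": 0,"gripper": 0.05}])

```text
time: 5.42
position: [0.5535, 0.122, 0.0326]
tool_rot: [-2.12, -2.314, 0.007]
ft_force: [-5.0, -0.1, 0.1]
grip_width: 0.114
grip_force: 14.9
```

>>> jog_arm(increments=[{"tx": 0,"ty": 0,"tz": 0,"wx": 0,"wy": 0,"wz": 0,"gripper": 0.5},{"tx": 0,"ty": 0,"tz": 0,"wx": 0,"wy": 0,"wz": 0,"gripper": 0.5},{"tx": 0,"ty": 1,"tz": -10,"wx": 0,"wy": 0,"wz": 0,"gripper": 0.5},{"tx": 0,"ty": 2,"tz": -25,"wx": 0,"wy": 0,"wz": 0,"gripper": 0.5},{"tx": 0,"ty": 2,"tz": -45,"wx": 0,"wy": 0,"wz": 0,"gripper": 0.5}])

```text
time: 5.83
position: [0.5583, 0.1221, 0.0794]
tool_rot: [-2.123, -2.315, 0.0]
ft_force: [-0.2, -0.5, 0.4]
grip_width: 0.408
grip_force: 0.0
```

>>> jog_arm(increments=[{"tx": 0,"ty": 0,"tz": 0,"wx": 0,"wy": 0,"wz": 0,"gripper": 0},{"tx": 0,"ty": 0,"tz": 0,"wx": 0,"wy": 0,"wz": 0,"gripper": 0},{"tx": 0,"ty": 0,"tz": 0,"wx": 0,"wy": 0,"wz": 0,"gripper": 0},{"tx": 0,"ty": 0,"tz": 0,"wx": 0,"wy": 0,"wz": 0,"gripper": 0},{"tx": 0,"ty": 0,"tz": 0,"wx": 0,"wy": 0,"wz": 0,"gripper": 0}])

```text
time: 6.25
position: [0.5576, 0.1221, 0.0782]
tool_rot: [-2.122, -2.315, 0.002]
ft_force: [-0.8, 0.0, -0.2]
grip_width: 0.203
grip_force: 0.0
```

```bash
python3 - <<'E'
from h import *
to(.020,.129,.062)
s=ctrl.get_state();print(s['grip_width'],w2b(s['position']))
E
```

```text
t [ 0.3 -1.7 16.2] w [-0.001  0.    -0.001] F [-0.8  0.  -0.2] time 6.25
0.20266443112235852 [0.02176963 0.12866336]
```

>>> jog_arm(increments=[{"tx": 0,"ty": -2,"tz": 2,"wx": 0,"wy": 0,"wz": 0,"gripper": 0},{"tx": 0,"ty": -2,"tz": 2,"wx": 0,"wy": 0,"wz": 0,"gripper": 0},{"tx": 0,"ty": -2,"tz": 4,"wx": 0,"wy": 0,"wz": 0,"gripper": 0},{"tx": 0,"ty": -2,"tz": 8,"wx": 0,"wy": 0,"wz": 0,"gripper": 0},{"tx": 0,"ty": -2,"tz": 12,"wx": 0,"wy": 0,"wz": 0,"gripper": 0}])

```text
time: 6.67
position: [0.5561, 0.1222, 0.0666]
tool_rot: [2.123, 2.316, -0.0]
ft_force: [0.6, -0.8, 0.7]
grip_width: 0.009
grip_force: 0.0
```

>>> jog_arm(increments=[{"tx": 0,"ty": 0,"tz": 2,"wx": 0,"wy": 0,"wz": 0,"gripper": 0},{"tx": 0,"ty": 0,"tz": 4,"wx": 0,"wy": 0,"wz": 0,"gripper": 0},{"tx": 0,"ty": 0,"tz": 6,"wx": 0,"wy": 0,"wz": 0,"gripper": 0},{"tx": 0,"ty": 0,"tz": 7,"wx": 0,"wy": 0,"wz": 0,"gripper": 0},{"tx": 0,"ty": 0,"tz": 7,"wx": 0,"wy": 0,"wz": 0,"gripper": 0}])

```text
time: 7.08
position: [0.5559, 0.1222, 0.062]
tool_rot: [2.122, 2.316, -0.003]
ft_force: [-5.8, -2.0, 14.6]
grip_width: 0.007
grip_force: 7.3
```

The closed fingertips rest on the rod at z = 0.062 with 14.6 N, so the leaf is fully down. Now to the cheese.

>>> jog_arm(increments=[{"tx": 0,"ty": 0,"tz": -25,"wx": 0,"wy": 0,"wz": 0,"gripper": 0.9},{"tx": 0,"ty": 0,"tz": -60,"wx": 0,"wy": 0,"wz": 0,"gripper": 0.9},{"tx": -20,"ty": -5,"tz": -85,"wx": 0,"wy": 0,"wz": 0,"gripper": 0.9},{"tx": -50,"ty": -10,"tz": -90,"wx": 0,"wy": 0,"wz": 0.03,"gripper": 0.9},{"tx": -90,"ty": -18,"tz": -90,"wx": 0,"wy": 0,"wz": 0.06,"gripper": 0.9}])

```text
time: 7.5
position: [0.5478, 0.0338, 0.1531]
tool_rot: [2.183, 2.254, 0.008]
ft_force: [0.6, 0.0, -0.1]
grip_width: 0.299
grip_force: 0.0
```

```bash
python3 m.py | grep -i -E 'cheese'; python3 - <<'E'
from h import *
c=np.array([ 0.532,-0.115]); b=w2b(c);print(b)
to(*b,.12,-.0065)
E
```

```text
cheese [ 0.53216718 -0.11729348 -0.00171217] 0.9348685945328294
cheese in board [-0.02954142 -0.07743996] -0.016490923941486792
[-0.02454504 -0.10525009]
t [-134.5  -16.6   31.9] w [0.001 0.007 0.023] F [-0.9 -8.  -1.1] time 7.55m.py:32: RuntimeWarning: Mean of empty slice.
  ys,xs=np.nonzero(mr[170:200,245:290]);u=xs.mean()+245;v=ys.mean()+170;print('red',u,v,len(xs),xs.min()+245,xs.max()+245,ys.min()+170,ys.max()+170)
  ret = ret.dtype.type(ret / rcount)
Traceback (most recent call last):
  File "m.py", line 32, in <module>
    ys,xs=np.nonzero(mr[170:200,245:290]);u=xs.mean()+245;v=ys.mean()+170;print('red',u,v,len(xs),xs.min()+245,xs.max()+245,ys.min()+170,ys.max()+170)
                                                                                                  ~~~~~~^^
ValueError: zero-size array to reduction operation minimum which has no identity
```

>>> jog_arm(increments=[{"tx": -30,"ty": -4,"tz": 0,"wx": 0,"wy": 0,"wz": 0.02,"gripper": 0.9},{"tx": -65,"ty": -8,"tz": 0,"wx": 0,"wy": 0,"wz": 0.02,"gripper": 0.9},{"tx": -100,"ty": -12,"tz": 0,"wx": 0,"wy": 0,"wz": 0.02,"gripper": 0.9},{"tx": -125,"ty": -16,"tz": 0,"wx": 0,"wy": 0,"wz": 0.02,"gripper": 0.9},{"tx": -135,"ty": -16,"tz": 10,"wx": 0,"wy": 0,"wz": 0.02,"gripper": 0.9}])

```text
time: 7.97
position: [0.5338, -0.1102, 0.1411]
tool_rot: [2.218, 2.219, -0.002]
ft_force: [0.3, -0.7, 0.6]
grip_width: 0.728
grip_force: 0.0
```

>>> jog_arm(increments=[{"tx": 0,"ty": 0,"tz": 5,"wx": 0,"wy": 0,"wz": 0,"gripper": 0.9},{"tx": 0,"ty": 0,"tz": 15,"wx": 0,"wy": 0,"wz": 0,"gripper": 0.9},{"tx": 0,"ty": 0,"tz": 22,"wx": 0,"wy": 0,"wz": 0,"gripper": 0.9},{"tx": 0,"ty": 0,"tz": 22,"wx": 0,"wy": 0,"wz": 0,"gripper": 0.9},{"tx": 0,"ty": 0,"tz": 22,"wx": 0,"wy": 0,"wz": 0,"gripper": 0.9}])

```text
time: 8.38
position: [0.5334, -0.1022, 0.1173]
tool_rot: [-2.209, -2.232, 0.0]
ft_force: [-0.0, -0.1, 0.2]
grip_width: 0.895
grip_force: 0.0
```

```bash
python3 - <<'E'
from h import *
to(-.0245,-.106,.044,-.005)
print(ctrl.get_state()['grip_width'])
for c,b in(('side',(255,140,385,240)),):
    d=snap(c,c+'4');l,t,r,bb=b
    cv2.imwrite(f'pics/{c}4c.png',cv2.resize(d['color'][t:bb,l:r],None,fx=6,fy=6,interpolation=cv2.INTER_CUBIC))
E
```

```text
t [-13.6  -1.3  73.3] w [-0.001 -0.001  0.015] F [-0.  -0.1  0.2] time 8.3833
0.8950088992928105
```

View pics/side4c.png

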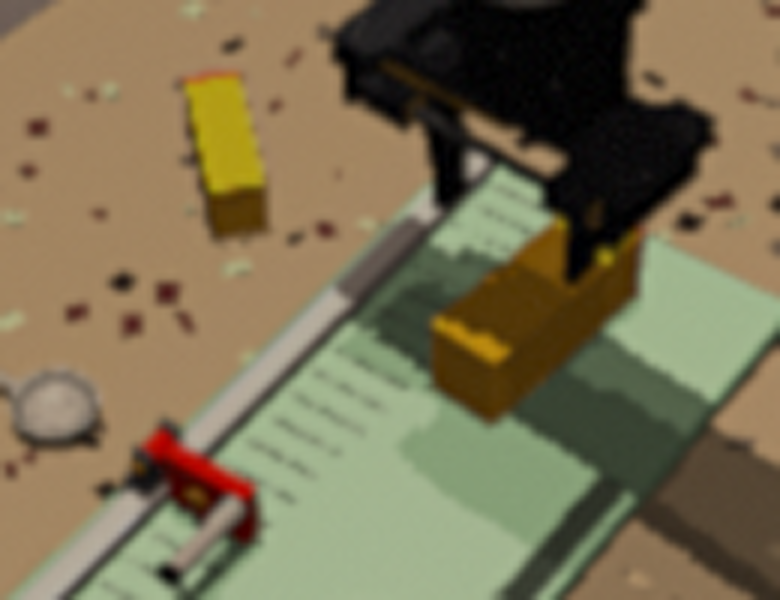

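The picture shows the leaf level and down at (200,480), its rod pointing towards the lower left. The open fingers are at (445,190) and (580,260), above and either side of the cheese.

>>> jog_arm(increments=[{"tx": -8,"ty": -1,"tz": 0,"wx": 0,"wy": 0,"wz": 0.015,"gripper": 0.9},{"tx": -13,"ty": -1,"tz": 10,"wx": 0,"wy": 0,"wz": 0.015,"gripper": 0.9},{"tx": -13,"ty": -1,"tz": 32,"wx": 0,"wy": 0,"wz": 0.015,"gripper": 0.9},{"tx": -13,"ty": -1,"tz": 55,"wx": 0,"wy": 0,"wz": 0.015,"gripper": 0.9},{"tx": -13,"ty": -1,"tz": 72,"wx": 0,"wy": 0,"wz": 0.015,"gripper": 0.9}])

```text
time: 8.85
position: [0.532, -0.1185, 0.0442]
tool_rot: [-2.232, -2.211, 0.001]
ft_force: [-0.4, 0.2, 0.9]
grip_width: 0.901
grip_force: 0.0
```

>>> jog_arm(increments=[{"tx": 0,"ty": 0,"tz": 0,"wx": 0,"wy": 0,"wz": 0,"gripper": 0.6},{"tx": 0,"ty": 0,"tz": 0,"wx": 0,"wy": 0,"wz": 0,"gripper": 0.6},{"tx": 0,"ty": 0,"tz": 0,"wx": 0,"wy": 0,"wz": 0,"gripper": 0.5},{"tx": 0,"ty": 0,"tz": 0,"wx": 0,"wy": 0,"wz": 0,"gripper": 0.4},{"tx": 0,"ty": 0,"tz": 0,"wx": 0,"wy": 0,"wz": 0,"gripper": 0.4}], grip_force=15)

```text
time: 9.27
position: [0.5336, -0.1178, 0.0474]
tool_rot: [2.229, 2.211, 0.001]
ft_force: [-2.3, 0.2, 2.3]
grip_width: 0.606
grip_force: 1.5
```

```bash
python3 - <<'E'
from h import *
s=ctrl.get_state();print(s['grip_width'],s['grip_force'],w2b(s['position']),s['position'][2])
to(-.0245,-.106,.044,-.005)
E
```

```text
0.6064908450088312 1.5033606067299843 [-0.02318865 -0.10816859] 0.047355414976973195
t [ 2.  -1.5  3.4] w [ 0.002  0.001 -0.003] F [-2.3  0.2  2.3] time 9.2667
```

>>> jog_arm(increments=[{"tx": 0,"ty": 0,"tz": 0,"wx": 0,"wy": 0,"wz": 0,"gripper": 0.4},{"tx": 0,"ty": 0,"tz": 0,"wx": 0,"wy": 0,"wz": 0,"gripper": 0.4},{"tx": 0,"ty": 0,"tz": 0,"wx": 0,"wy": 0,"wz": 0,"gripper": 0.4},{"tx": 0,"ty": 0,"tz": 0,"wx": 0,"wy": 0,"wz": 0,"gripper": 0.4},{"tx": 0,"ty": 0,"tz": 0,"wx": 0,"wy": 0,"wz": 0,"gripper": 0.4}], grip_force=15)

```text
time: 9.68
position: [0.5323, -0.1177, 0.0468]
tool_rot: [-2.23, -2.212, 0.002]
ft_force: [-3.9, -0.4, 6.0]
grip_width: 0.515
grip_force: 15.0
```

```bash
python3 - <<'E'
from h import *
s=ctrl.get_state();print(s['grip_width'],s['grip_force'],w2b(s['position']),s['position'][2])
to(.0435,-.060,.047)
E
```

```text
0.5146496730046101 14.997937692096457 [-0.02446258 -0.10801282] 0.04677715622426096
t [54.3 63.  -0.3] w [-0.001  0.001 -0.096] F [-3.9 -0.4  6. ] time 9.6833
```

>>> jog_arm(increments=[{"tx": 3,"ty": 4,"tz": -1.5,"wx": 0,"wy": 0,"wz": -0.02,"gripper": 0.4},{"tx": 9,"ty": 11,"tz": -1.5,"wx": 0,"wy": 0,"wz": -0.04,"gripper": 0.4},{"tx": 18,"ty": 21,"tz": -1.5,"wx": 0,"wy": 0,"wz": -0.06,"gripper": 0.4},{"tx": 27,"ty": 31,"tz": -1.5,"wx": 0,"wy": 0,"wz": -0.08,"gripper": 0.4},{"tx": 36,"ty": 41,"tz": -1.5,"wx": 0,"wy": 0,"wz": -0.095,"gripper": 0.4}])

```text
time: 10.1
position: [0.5754, -0.0799, 0.0473]
tool_rot: [-2.119, -2.319, -0.002]
ft_force: [0.5, 1.3, -2.9]
grip_width: 0.515
grip_force: 15.0
```

```bash
python3 - <<'E'
from h import *
s=ctrl.get_state();print(s['grip_width'],s['grip_force'],w2b(s['position']),s['position'][2])
to(.0435,-.060,.047)
E
```

```text
0.5145757728282453 14.998079192591831 [ 0.02176347 -0.07414653] 0.04730000405314588
t [14.1 21.8  0.3] w [ 0.001 -0.001  0.002] F [ 0.5  1.3 -2.9] time 10.1
```

>>> jog_arm(increments=[{"tx": 3,"ty": 5,"tz": 0.5,"wx": 0,"wy": 0,"wz": 0,"gripper": 0.4},{"tx": 6,"ty": 10,"tz": 0.5,"wx": 0,"wy": 0,"wz": 0,"gripper": 0.4},{"tx": 9,"ty": 15,"tz": 0.5,"wx": 0,"wy": 0,"wz": 0,"gripper": 0.4},{"tx": 12,"ty": 19,"tz": 0.5,"wx": 0,"wy": 0,"wz": 0,"gripper": 0.4},{"tx": 15,"ty": 21,"tz": 0.5,"wx": 0,"wy": 0,"wz": 0,"gripper": 0.4}])

```text
time: 10.52
position: [0.5942, -0.0649, 0.0469]
tool_rot: [2.123, 2.315, 0.0]
ft_force: [0.4, 0.3, -3.6]
grip_width: 0.52
grip_force: 15.0
```

```bash
cat > s.py <<'E'
from h import *
s=ctrl.get_state();f=s['ft_force'];print('w',round(s['grip_width'],3),'g',round(s['grip_force'],1),'xy',np.round(w2b(s['position'])*1e3,2),'z',round(s['position'][2]*1e3,2),'Fboard',np.round(BR().T@f[:2],2),round(f[2],2),'M',np.round(s['torque'],2),'yaw',round(2*np.arctan2(s['tool_rot'][1],s['tool_rot'][0])%(2*np.pi)-np.pi/2,4),s['time'])
E
python3 s.py
```

```text
w 0.52 g 15.0 xy [ 41.79 -60.85] z 46.88 Fboard [0.45 0.24] -3.63 M [ 0.01 -0.06  0.04] yaw 0.0865 10.5167
```

>>> jog_arm(increments=[{"tx": 0,"ty": 0,"tz": 0.5,"wx": 0,"wy": 0,"wz": 0,"gripper": 0.4},{"tx": 0,"ty": 1,"tz": 0.8,"wx": 0,"wy": 0,"wz": 0,"gripper": 0.4},{"tx": 0,"ty": 2,"tz": 0.8,"wx": 0,"wy": 0,"wz": 0,"gripper": 0.4},{"tx": 0,"ty": 3,"tz": 0.8,"wx": 0,"wy": 0,"wz": 0,"gripper": 0.4},{"tx": 0,"ty": 4,"tz": 0.8,"wx": 0,"wy": 0,"wz": 0,"gripper": 0.4}])

```text
time: 10.93
position: [0.5969, -0.0647, 0.0468]
tool_rot: [-2.122, -2.315, 0.002]
ft_force: [-5.3, 1.5, 5.5]
grip_width: 0.52
grip_force: 15.0
```

```bash
python3 s.py
```

```text
w 0.52 g 15.0 xy [ 44.51 -60.85] z 46.83 Fboard [-5.1   1.98] 5.47 M [ 0.25  1.12 -0.02] yaw 0.0869 10.9333
```

>>> jog_arm(increments=[{"tx": 0,"ty": 0,"tz": -0.5,"wx": 0,"wy": 0,"wz": 0,"gripper": 0.4},{"tx": 0,"ty": 0.3,"tz": -0.5,"wx": 0,"wy": 0,"wz": 0,"gripper": 0.4},{"tx": 0,"ty": 0.6,"tz": -0.5,"wx": 0,"wy": 0,"wz": 0,"gripper": 0.4},{"tx": 0,"ty": 1,"tz": -0.5,"wx": 0,"wy": 0,"wz": 0,"gripper": 0.4},{"tx": 0,"ty": 1,"tz": -0.5,"wx": 0,"wy": 0,"wz": 0,"gripper": 0.4}])

```text
time: 11.35
position: [0.5976, -0.065, 0.0468]
tool_rot: [-2.122, -2.315, 0.003]
ft_force: [-5.9, 1.5, 5.8]
grip_width: 0.518
grip_force: 15.0
```

```bash
python3 s.py
```

```text
w 0.518 g 15.0 xy [ 45.16 -61.25] z 46.81 Fboard [-5.77  1.97] 5.78 M [0.15 1.24 0.06] yaw 0.0867 11.35
```

>>> jog_arm(increments=[{"tx": 0,"ty": 0,"tz": -0.8,"wx": 0,"wy": 0,"wz": 0,"gripper": 0.4},{"tx": 0,"ty": 0,"tz": -0.8,"wx": 0,"wy": 0,"wz": 0,"gripper": 0.4},{"tx": 0,"ty": 0,"tz": -0.8,"wx": 0,"wy": 0,"wz": 0,"gripper": 0.4},{"tx": 0,"ty": 0,"tz": -0.8,"wx": 0,"wy": 0,"wz": 0,"gripper": 0.4},{"tx": 0,"ty": 0,"tz": -0.8,"wx": 0,"wy": 0,"wz": 0,"gripper": 0.4}])

```text
time: 11.77
position: [0.5977, -0.0651, 0.0469]
tool_rot: [-2.122, -2.315, 0.003]
ft_force: [-4.6, -0.7, -2.1]
grip_width: 0.513
grip_force: 15.0
```

```bash
python3 s.py
```

```text
w 0.513 g 15.0 xy [ 45.28 -61.3 ] z 46.87 Fboard [-4.6  -0.34] -2.13 M [-0.21  1.04  0.24] yaw 0.0868 11.7667
```

The fence is touched (Fx −4.6 N). The moment Mz = 0.24 shows that only the +y end touches, so I turn slightly to bring the side flush.

>>> jog_arm(increments=[{"tx": 0,"ty": 0,"tz": 0,"wx": 0,"wy": 0,"wz": -0.002,"gripper": 0.4},{"tx": 0,"ty": 0,"tz": 0,"wx": 0,"wy": 0,"wz": -0.004,"gripper": 0.4},{"tx": 0,"ty": 0,"tz": 0,"wx": 0,"wy": 0,"wz": -0.006,"gripper": 0.4},{"tx": 0,"ty": 0,"tz": 0,"wx": 0,"wy": 0,"wz": -0.006,"gripper": 0.4},{"tx": 0,"ty": 0,"tz": 0,"wx": 0,"wy": 0,"wz": -0.006,"gripper": 0.4}])

```text
time: 12.18
position: [0.5978, -0.0651, 0.0469]
tool_rot: [-2.117, -2.32, 0.002]
ft_force: [-4.6, -1.5, -3.4]
grip_width: 0.518
grip_force: 15.0
```

```bash
python3 s.py
```

```text
w 0.518 g 15.0 xy [ 45.35 -61.31] z 46.9 Fboard [-4.74 -1.12] -3.36 M [-0.24  1.1  -0.28] yaw 0.0914 12.1833
```

>>> jog_arm(increments=[{"tx": 0,"ty": 0,"tz": 0.1,"wx": 0,"wy": 0,"wz": 0.003,"gripper": 0.4},{"tx": 5,"ty": 0,"tz": 0.1,"wx": 0,"wy": 0,"wz": 0.003,"gripper": 0.4},{"tx": 11,"ty": 0,"tz": 0.1,"wx": 0,"wy": 0,"wz": 0.003,"gripper": 0.4},{"tx": 17,"ty": 0,"tz": 0.1,"wx": 0,"wy": 0,"wz": 0.003,"gripper": 0.4},{"tx": 23,"ty": 0,"tz": 0.1,"wx": 0,"wy": 0,"wz": 0.003,"gripper": 0.4}])

```text
time: 12.6
position: [0.5959, -0.0438, 0.047]
tool_rot: [2.12, 2.317, -0.005]
ft_force: [-3.5, -3.9, -1.7]
grip_width: 0.515
grip_force: 15.0
```

```bash
sed -i 's/^TH=.*/TH=.089/' h.py; python3 s.py
```

```text
w 0.515 g 15.0 xy [ 45.29 -40.  ] z 47.01 Fboard [-3.8  -3.61] -1.75 M [-0.9   1.08  0.15] yaw 0.0886 12.6
```

>>> jog_arm(increments=[{"tx": 6,"ty": 0,"tz": 0,"wx": 0,"wy": 0,"wz": -0.001,"gripper": 0.4},{"tx": 12,"ty": 0,"tz": 0,"wx": 0,"wy": 0,"wz": -0.001,"gripper": 0.4},{"tx": 18,"ty": 0,"tz": 0,"wx": 0,"wy": 0,"wz": -0.001,"gripper": 0.4},{"tx": 24,"ty": 0,"tz": 0,"wx": 0,"wy": 0,"wz": -0.001,"gripper": 0.4},{"tx": 29,"ty": 0,"tz": 0,"wx": 0,"wy": 0,"wz": -0.001,"gripper": 0.4}])

```text
time: 13.02
position: [0.5932, -0.0145, 0.047]
tool_rot: [2.119, 2.318, -0.004]
ft_force: [-5.5, -3.7, -2.9]
grip_width: 0.519
grip_force: 15.0
```

```bash
python3 s.py
```

```text
w 0.519 g 15.0 xy [ 45.26 -10.53] z 46.96 Fboard [-5.76 -3.22] -2.86 M [-0.88  1.12  0.  ] yaw 0.0896 13.0167
```

>>> jog_arm(increments=[{"tx": 2,"ty": 0,"tz": 0,"wx": 0,"wy": 0,"wz": 0,"gripper": 0.4},{"tx": 4,"ty": 0,"tz": 0,"wx": 0,"wy": 0,"wz": 0,"gripper": 0.4},{"tx": 5.5,"ty": 0,"tz": 0,"wx": 0,"wy": 0,"wz": 0,"gripper": 0.4},{"tx": 6.5,"ty": 0,"tz": 0,"wx": 0,"wy": 0,"wz": 0,"gripper": 0.4},{"tx": 7,"ty": 0,"tz": 0,"wx": 0,"wy": 0,"wz": 0,"gripper": 0.4}])

```text
time: 13.43
position: [0.5926, -0.0078, 0.047]
tool_rot: [2.119, 2.318, -0.004]
ft_force: [-4.5, -4.8, -2.4]
grip_width: 0.519
grip_force: 15.0
```

>>> jog_arm(increments=[{"tx": 0.5,"ty": 0,"tz": 0,"wx": 0,"wy": 0,"wz": 0,"gripper": 0.4},{"tx": 1,"ty": 0,"tz": 0,"wx": 0,"wy": 0,"wz": 0,"gripper": 0.4},{"tx": 1.5,"ty": 0,"tz": 0,"wx": 0,"wy": 0,"wz": 0,"gripper": 0.4},{"tx": 2,"ty": 0,"tz": 0,"wx": 0,"wy": 0,"wz": 0,"gripper": 0.4},{"tx": 2,"ty": 0,"tz": 0,"wx": 0,"wy": 0,"wz": 0,"gripper": 0.4}])

```text
time: 13.85
position: [0.5925, -0.0058, 0.047]
tool_rot: [2.12, 2.318, -0.004]
ft_force: [-4.7, -3.8, -1.8]
grip_width: 0.519
grip_force: 15.0
```

```bash
python3 s.py
```

```text
w 0.519 g 15.0 xy [45.28 -1.88] z 46.97 Fboard [-5.   -3.36] -1.77 M [-0.87  1.09  0.08] yaw 0.0895 13.85
```

>>> jog_arm(increments=[{"tx": 0.5,"ty": 0,"tz": 0,"wx": 0,"wy": 0,"wz": 0,"gripper": 0.4},{"tx": 1,"ty": 0,"tz": 0,"wx": 0,"wy": 0,"wz": 0,"gripper": 0.4},{"tx": 1.5,"ty": 0,"tz": 0,"wx": 0,"wy": 0,"wz": 0,"gripper": 0.4},{"tx": 1.8,"ty": 0,"tz": 0,"wx": 0,"wy": 0,"wz": 0,"gripper": 0.4},{"tx": 2,"ty": 0,"tz": 0,"wx": 0,"wy": 0,"wz": 0,"gripper": 0.4}])

```text
time: 14.27
position: [0.5923, -0.004, 0.0469]
tool_rot: [2.12, 2.318, -0.004]
ft_force: [-4.7, -4.6, -1.6]
grip_width: 0.515
grip_force: 15.0
```

>>> jog_arm(increments=[{"tx": 0.5,"ty": 0,"tz": 0,"wx": 0,"wy": 0,"wz": 0,"gripper": 0.4},{"tx": 1,"ty": 0,"tz": 0,"wx": 0,"wy": 0,"wz": 0,"gripper": 0.4},{"tx": 1.5,"ty": 0,"tz": 0,"wx": 0,"wy": 0,"wz": 0,"gripper": 0.4},{"tx": 1.8,"ty": 0,"tz": 0,"wx": 0,"wy": 0,"wz": 0,"gripper": 0.4},{"tx": 2,"ty": 0,"tz": 0,"wx": 0,"wy": 0,"wz": 0,"gripper": 0.4}])

```text
time: 14.68
position: [0.5921, -0.002, 0.047]
tool_rot: [2.12, 2.318, -0.004]
ft_force: [-5.1, -4.4, -2.7]
grip_width: 0.515
grip_force: 15.0
```

>>> jog_arm(increments=[{"tx": 0.5,"ty": 0,"tz": 0,"wx": 0,"wy": 0,"wz": 0,"gripper": 0.4},{"tx": 1,"ty": 0,"tz": 0,"wx": 0,"wy": 0,"wz": 0,"gripper": 0.4},{"tx": 1.5,"ty": 0,"tz": 0,"wx": 0,"wy": 0,"wz": 0,"gripper": 0.4},{"tx": 1.8,"ty": 0,"tz": 0,"wx": 0,"wy": 0,"wz": 0,"gripper": 0.4},{"tx": 2,"ty": 0,"tz": 0,"wx": 0,"wy": 0,"wz": 0,"gripper": 0.4}])

```text
time: 15.1
position: [0.5919, 0.0, 0.047]
tool_rot: [2.12, 2.318, -0.004]
ft_force: [-4.2, -4.6, -1.8]
grip_width: 0.514
grip_force: 15.0
```

>>> jog_arm(increments=[{"tx": 0.5,"ty": 0,"tz": 0,"wx": 0,"wy": 0,"wz": 0,"gripper": 0.4},{"tx": 1,"ty": 0,"tz": 0,"wx": 0,"wy": 0,"wz": 0,"gripper": 0.4},{"tx": 1.5,"ty": 0,"tz": 0,"wx": 0,"wy": 0,"wz": 0,"gripper": 0.4},{"tx": 1.8,"ty": 0,"tz": 0,"wx": 0,"wy": 0,"wz": 0,"gripper": 0.4},{"tx": 2,"ty": 0,"tz": 0,"wx": 0,"wy": 0,"wz": 0,"gripper": 0.4}])

```text
time: 15.52
position: [0.5917, 0.002, 0.0469]
tool_rot: [2.12, 2.318, -0.004]
ft_force: [-3.8, -4.8, -2.4]
grip_width: 0.518
grip_force: 15.0
```

>>> jog_arm(increments=[{"tx": 0.5,"ty": 0,"tz": 0,"wx": 0,"wy": 0,"wz": 0,"gripper": 0.4},{"tx": 1,"ty": 0,"tz": 0,"wx": 0,"wy": 0,"wz": 0,"gripper": 0.4},{"tx": 1.5,"ty": 0,"tz": 0,"wx": 0,"wy": 0,"wz": 0,"gripper": 0.4},{"tx": 1.8,"ty": 0,"tz": 0,"wx": 0,"wy": 0,"wz": 0,"gripper": 0.4},{"tx": 2,"ty": 0,"tz": 0,"wx": 0,"wy": 0,"wz": 0,"gripper": 0.4}])

```text
time: 15.93
position: [0.5916, 0.0041, 0.047]
tool_rot: [2.12, 2.318, -0.004]
ft_force: [-4.0, -4.0, -2.6]
grip_width: 0.516
grip_force: 15.0
```

>>> jog_arm(increments=[{"tx": 0.5,"ty": 0,"tz": 0,"wx": 0,"wy": 0,"wz": 0,"gripper": 0.4},{"tx": 1,"ty": 0,"tz": 0,"wx": 0,"wy": 0,"wz": 0,"gripper": 0.4},{"tx": 1.5,"ty": 0,"tz": 0,"wx": 0,"wy": 0,"wz": 0,"gripper": 0.4},{"tx": 1.8,"ty": 0,"tz": 0,"wx": 0,"wy": 0,"wz": 0,"gripper": 0.4},{"tx": 2,"ty": 0,"tz": 0,"wx": 0,"wy": 0,"wz": 0,"gripper": 0.4}])

```text
time: 16.35
position: [0.5914, 0.0061, 0.047]
tool_rot: [2.12, 2.318, -0.004]
ft_force: [-4.9, -4.1, -1.5]
grip_width: 0.513
grip_force: 15.0
```

>>> jog_arm(increments=[{"tx": 0.5,"ty": 0,"tz": 0,"wx": 0,"wy": 0,"wz": 0,"gripper": 0.4},{"tx": 1,"ty": 0,"tz": 0,"wx": 0,"wy": 0,"wz": 0,"gripper": 0.4},{"tx": 1.5,"ty": 0,"tz": 0,"wx": 0,"wy": 0,"wz": 0,"gripper": 0.4},{"tx": 1.8,"ty": 0,"tz": 0,"wx": 0,"wy": 0,"wz": 0,"gripper": 0.4},{"tx": 2,"ty": 0,"tz": 0,"wx": 0,"wy": 0,"wz": 0,"gripper": 0.4}])

```text
time: 16.77
position: [0.5912, 0.0081, 0.047]
tool_rot: [2.12, 2.318, -0.004]
ft_force: [-5.5, -4.2, -1.8]
grip_width: 0.513
grip_force: 15.0
```

>>> jog_arm(increments=[{"tx": 0.5,"ty": 0,"tz": 0,"wx": 0,"wy": 0,"wz": 0,"gripper": 0.4},{"tx": 1,"ty": 0,"tz": 0,"wx": 0,"wy": 0,"wz": 0,"gripper": 0.4},{"tx": 1.5,"ty": 0,"tz": 0,"wx": 0,"wy": 0,"wz": 0,"gripper": 0.4},{"tx": 1.8,"ty": 0,"tz": 0,"wx": 0,"wy": 0,"wz": 0,"gripper": 0.4},{"tx": 2,"ty": 0,"tz": 0,"wx": 0,"wy": 0,"wz": 0,"gripper": 0.4}])

```text
time: 17.18
position: [0.591, 0.0101, 0.047]
tool_rot: [2.12, 2.318, -0.004]
ft_force: [-4.7, -4.8, -2.7]
grip_width: 0.514
grip_force: 15.0
```

>>> jog_arm(increments=[{"tx": 0.5,"ty": 0,"tz": 0,"wx": 0,"wy": 0,"wz": 0,"gripper": 0.4},{"tx": 1,"ty": 0,"tz": 0,"wx": 0,"wy": 0,"wz": 0,"gripper": 0.4},{"tx": 1.5,"ty": 0,"tz": 0,"wx": 0,"wy": 0,"wz": 0,"gripper": 0.4},{"tx": 1.8,"ty": 0,"tz": 0,"wx": 0,"wy": 0,"wz": 0,"gripper": 0.4},{"tx": 2,"ty": 0,"tz": 0,"wx": 0,"wy": 0,"wz": 0,"gripper": 0.4}])

```text
time: 17.6
position: [0.5908, 0.012, 0.0469]
tool_rot: [2.12, 2.318, -0.004]
ft_force: [-4.6, -4.8, -2.7]
grip_width: 0.513
grip_force: 15.0
```

```bash
python3 s.py
```

```text
w 0.513 g 15.0 xy [45.25 16.09] z 46.94 Fboard [-5.01 -4.33] -2.65 M [-0.95  1.08 -0.04] yaw 0.0894 17.6
```

>>> jog_arm(increments=[{"tx": 0.5,"ty": 0,"tz": 0,"wx": 0,"wy": 0,"wz": 0,"gripper": 0.4},{"tx": 1,"ty": 0,"tz": 0,"wx": 0,"wy": 0,"wz": 0,"gripper": 0.4},{"tx": 1.5,"ty": 0,"tz": 0,"wx": 0,"wy": 0,"wz": 0,"gripper": 0.4},{"tx": 1.8,"ty": 0,"tz": 0,"wx": 0,"wy": 0,"wz": 0,"gripper": 0.4},{"tx": 2,"ty": 0,"tz": 0,"wx": 0,"wy": 0,"wz": 0,"gripper": 0.4}])

```text
time: 18.02
position: [0.5907, 0.014, 0.0469]
tool_rot: [2.12, 2.318, -0.004]
ft_force: [-3.5, -4.2, -2.3]
grip_width: 0.513
grip_force: 15.0
```

>>> jog_arm(increments=[{"tx": 0.5,"ty": 0,"tz": 0,"wx": 0,"wy": 0,"wz": 0,"gripper": 0.4},{"tx": 1,"ty": 0,"tz": 0,"wx": 0,"wy": 0,"wz": 0,"gripper": 0.4},{"tx": 1.3,"ty": 0,"tz": 0,"wx": 0,"wy": 0,"wz": 0,"gripper": 0.4},{"tx": 1.6,"ty": 0,"tz": 0,"wx": 0,"wy": 0,"wz": 0,"gripper": 0.4},{"tx": 1.8,"ty": 0,"tz": 0,"wx": 0,"wy": 0,"wz": 0,"gripper": 0.4}])

```text
time: 18.43
position: [0.5907, 0.014, 0.047]
tool_rot: [2.119, 2.316, -0.007]
ft_force: [-4.6, -7.8, -0.6]
grip_width: 0.517
grip_force: 15.0
```

Contact: the tool stopped at y = 0.0140 and the force rose. I bring the push up to about 8 N net of the roughly 4 N sliding friction.

>>> jog_arm(increments=[{"tx": 0.3,"ty": 0,"tz": 0,"wx": 0,"wy": 0,"wz": 0,"gripper": 0.4},{"tx": 0.6,"ty": 0,"tz": 0,"wx": 0,"wy": 0,"wz": 0,"gripper": 0.4},{"tx": 0.9,"ty": 0,"tz": 0,"wx": 0,"wy": 0,"wz": 0,"gripper": 0.4},{"tx": 1.2,"ty": 0,"tz": 0,"wx": 0,"wy": 0,"wz": 0,"gripper": 0.4},{"tx": 1.2,"ty": 0,"tz": 0,"wx": 0,"wy": 0,"wz": 0,"gripper": 0.4}], grip_force=22)

```text
time: 18.85
position: [0.5907, 0.0141, 0.0471]
tool_rot: [2.119, 2.315, -0.008]
ft_force: [-4.7, -8.9, -1.3]
grip_width: 0.516
grip_force: 22.0
```

```bash
python3 s.py
```

```text
w 0.516 g 22.0 xy [45.27 18.1 ] z 47.06 Fboard [-5.49 -8.44] -1.32 M [-1.82  1.03  0.23] yaw 0.0882 18.85
```

>>> jog_arm(increments=[{"tx": 0.3,"ty": 0,"tz": 0,"wx": 0,"wy": 0,"wz": 0,"gripper": 0.4},{"tx": 0.6,"ty": 0,"tz": 0,"wx": 0,"wy": 0,"wz": 0,"gripper": 0.4},{"tx": 0.9,"ty": 0,"tz": 0,"wx": 0,"wy": 0,"wz": 0,"gripper": 0.4},{"tx": 1.2,"ty": 0,"tz": 0,"wx": 0,"wy": 0,"wz": 0,"gripper": 0.4},{"tx": 1.2,"ty": 0,"tz": 0,"wx": 0,"wy": 0,"wz": 0,"gripper": 0.4}])

```text
time: 19.27
position: [0.5906, 0.0141, 0.0471]
tool_rot: [2.119, 2.314, -0.01]
ft_force: [-4.1, -9.6, -0.2]
grip_width: 0.513
grip_force: 22.0
```

```bash
python3 s.py
```

```text
w 0.513 g 22.0 xy [45.24 18.18] z 47.14 Fboard [-4.96 -9.19] -0.25 M [-2.22  1.05  0.28] yaw 0.0878 19.2667
```

```bash
cat >> s.py <<'E'
R=Ro.from_rotvec(s['tool_rot']).as_matrix();z=R[:,2];print('tilt x,y mrad',np.round(1e3*(BR().T@z[:2]),1))
E
python3 s.py
```

```text
w 0.513 g 22.0 xy [45.24 18.18] z 47.14 Fboard [-4.96 -9.19] -0.25 M [-2.22  1.05  0.28] yaw 0.0878 19.2667
tilt x,y mrad [-2.  -7.2]
```

>>> jog_arm(increments=[{"tx": 0.3,"ty": 0,"tz": 0,"wx": 0,"wy": 0.002,"wz": 0,"gripper": 0.4},{"tx": 0.5,"ty": 0,"tz": 0,"wx": 0,"wy": 0.004,"wz": 0,"gripper": 0.4},{"tx": 0.8,"ty": 0,"tz": 0,"wx": 0,"wy": 0.006,"wz": 0,"gripper": 0.4},{"tx": 1,"ty": 0,"tz": 0,"wx": 0,"wy": 0.008,"wz": 0,"gripper": 0.4},{"tx": 1,"ty": 0,"tz": 0,"wx": 0,"wy": 0.008,"wz": 0,"gripper": 0.4}])

```text
time: 19.68
position: [0.5907, 0.0141, 0.0469]
tool_rot: [-2.122, -2.315, 0.002]
ft_force: [-3.7, -11.2, -0.1]
grip_width: 0.513
grip_force: 22.0
```

```bash
python3 s.py
```

```text
w 0.513 g 22.0 xy [45.25 18.2 ] z 46.93 Fboard [ -4.7  -10.79] -0.11 M [-2.67  0.97  0.26] yaw 0.0874 19.6833
tilt x,y mrad [-1.9 -0.2]
```

The tilt is taken out and the push is steady, with a total of 10.8 N of which about 7 N reaches the screw. I hold for over a second.

>>> jog_arm(increments=[{"tx": 0.2,"ty": 0,"tz": 0,"wx": 0,"wy": 0,"wz": 0,"gripper": 0.4},{"tx": 0.2,"ty": 0,"tz": 0,"wx": 0,"wy": 0,"wz": 0,"gripper": 0.4},{"tx": 0.2,"ty": 0,"tz": 0,"wx": 0,"wy": 0,"wz": 0,"gripper": 0.4},{"tx": 0.2,"ty": 0,"tz": 0,"wx": 0,"wy": 0,"wz": 0,"gripper": 0.4},{"tx": 0.2,"ty": 0,"tz": 0,"wx": 0,"wy": 0,"wz": 0,"gripper": 0.4}])

```text
time: 20.1
position: [0.5907, 0.0141, 0.047]
tool_rot: [-2.122, -2.316, 0.003]
ft_force: [-4.1, -11.3, -1.6]
grip_width: 0.516
grip_force: 22.0
```

>>> jog_arm(increments=[{"tx": 0,"ty": 0,"tz": 0,"wx": 0,"wy": 0,"wz": 0,"gripper": 0.4},{"tx": 0,"ty": 0,"tz": 0,"wx": 0,"wy": 0,"wz": 0,"gripper": 0.4},{"tx": 0,"ty": 0,"tz": 0,"wx": 0,"wy": 0,"wz": 0,"gripper": 0.4},{"tx": 0,"ty": 0,"tz": 0,"wx": 0,"wy": 0,"wz": 0,"gripper": 0.4},{"tx": 0,"ty": 0,"tz": 0,"wx": 0,"wy": 0,"wz": 0,"gripper": 0.4}])

```text
time: 20.52
position: [0.5907, 0.0142, 0.047]
tool_rot: [-2.122, -2.316, 0.003]
ft_force: [-3.9, -12.2, -0.7]
grip_width: 0.515
grip_force: 22.0
```

>>> jog_arm(increments=[{"tx": 0,"ty": 0,"tz": 0,"wx": 0,"wy": 0,"wz": 0,"gripper": 0.4},{"tx": 0,"ty": 0,"tz": 0,"wx": 0,"wy": 0,"wz": 0,"gripper": 0.4},{"tx": 0,"ty": 0,"tz": 0,"wx": 0,"wy": 0,"wz": 0,"gripper": 0.4},{"tx": 0,"ty": 0,"tz": 0,"wx": 0,"wy": 0,"wz": 0,"gripper": 0.4},{"tx": 0,"ty": 0,"tz": 0,"wx": 0,"wy": 0,"wz": 0,"gripper": 0.4}])

```text
time: 20.93
position: [0.5906, 0.0142, 0.047]
tool_rot: [-2.122, -2.316, 0.003]
ft_force: [-5.1, -12.1, -1.6]
grip_width: 0.514
grip_force: 22.0
```

```bash
python3 s.py
```

```text
w 0.514 g 22.0 xy [45.24 18.25] z 46.95 Fboard [ -6.14 -11.57] -1.58 M [-2.73  0.99  0.31] yaw 0.0874 20.9333
tilt x,y mrad [-2.  -0.5]
```

>>> jog_arm(increments=[{"tx": -0.5,"ty": 0,"tz": 0,"wx": 0,"wy": -0.001,"wz": -0.001,"gripper": 0.4},{"tx": -1,"ty": 0,"tz": 0,"wx": 0,"wy": -0.002,"wz": -0.002,"gripper": 0.4},{"tx": -1.5,"ty": 0,"tz": 0,"wx": 0,"wy": -0.003,"wz": -0.0025,"gripper": 0.4},{"tx": -2,"ty": 0,"tz": 0,"wx": 0,"wy": -0.004,"wz": -0.0025,"gripper": 0.4},{"tx": -2,"ty": 0,"tz": 0,"wx": 0,"wy": -0.004,"wz": -0.0025,"gripper": 0.4}])

```text
time: 21.35
position: [0.5907, 0.0141, 0.047]
tool_rot: [2.119, 2.319, -0.004]
ft_force: [-4.5, -9.1, -1.8]
grip_width: 0.516
grip_force: 22.0
```

```bash
python3 s.py
```

```text
w 0.516 g 22.0 xy [45.28 18.14] z 46.96 Fboard [-5.25 -8.69] -1.84 M [-2.02  1.01 -0.05] yaw 0.0898 21.35
tilt x,y mrad [-1.8 -1.9]
```

>>> jog_arm(increments=[{"tx": -0.5,"ty": -0.2,"tz": 0,"wx": 0,"wy": -0.001,"wz": 0,"gripper": 0.4},{"tx": -1,"ty": -0.4,"tz": 0,"wx": 0,"wy": -0.002,"wz": 0,"gripper": 0.4},{"tx": -1.5,"ty": -0.5,"tz": 0,"wx": 0,"wy": -0.003,"wz": 0,"gripper": 0.4},{"tx": -2,"ty": -0.5,"tz": 0,"wx": 0,"wy": -0.004,"wz": 0,"gripper": 0.4},{"tx": -2,"ty": -0.5,"tz": 0,"wx": 0,"wy": -0.004,"wz": 0,"gripper": 0.4}])

```text
time: 21.77
position: [0.5907, 0.014, 0.0469]
tool_rot: [2.117, 2.318, -0.004]
ft_force: [-3.1, -5.8, -3.0]
grip_width: 0.519
grip_force: 22.0
```

```bash
python3 s.py
```

```text
w 0.519 g 22.0 xy [45.24 18.08] z 46.93 Fboard [-3.61 -5.46] -2.96 M [-1.27  0.75 -0.14] yaw 0.0905 21.7667
tilt x,y mrad [-0.7 -3.4]
```

>>> jog_arm(increments=[{"tx": -0.5,"ty": -0.2,"tz": 0.1,"wx": 0,"wy": 0.001,"wz": 0.001,"gripper": 0.4},{"tx": -1,"ty": -0.4,"tz": 0.2,"wx": 0,"wy": 0.002,"wz": 0.001,"gripper": 0.4},{"tx": -1.5,"ty": -0.5,"tz": 0.2,"wx": 0,"wy": 0.002,"wz": 0.001,"gripper": 0.4},{"tx": -2,"ty": -0.6,"tz": 0.2,"wx": 0,"wy": 0.002,"wz": 0.001,"gripper": 0.4},{"tx": -2,"ty": -0.6,"tz": 0.2,"wx": 0,"wy": 0.002,"wz": 0.001,"gripper": 0.4}], grip_force=10)

```text
time: 22.18
position: [0.5907, 0.014, 0.047]
tool_rot: [-2.118, -2.32, -0.002]
ft_force: [-1.2, -6.0, -5.0]
grip_width: 0.513
grip_force: 10.0
```

```bash
python3 s.py
```

```text
w 0.513 g 10.0 xy [45.24 18.08] z 46.99 Fboard [-1.73 -5.9 ] -5.04 M [-1.23  0.19 -0.14] yaw 0.0912 22.1833
tilt x,y mrad [0.7 0.7]
```

>>> jog_arm(increments=[{"tx": -0.5,"ty": 0,"tz": 0.2,"wx": 0,"wy": 0,"wz": 0.001,"gripper": 0.4},{"tx": -1,"ty": 0,"tz": 0.4,"wx": 0,"wy": 0,"wz": 0.002,"gripper": 0.4},{"tx": -1.5,"ty": 0,"tz": 0.4,"wx": 0,"wy": 0,"wz": 0.002,"gripper": 0.4},{"tx": -2,"ty": 0,"tz": 0.4,"wx": 0,"wy": 0,"wz": 0.002,"gripper": 0.4},{"tx": -2,"ty": 0,"tz": 0.4,"wx": 0,"wy": 0,"wz": 0.002,"gripper": 0.4}], grip_force=10)

```text
time: 22.6
position: [0.5906, 0.0141, 0.047]
tool_rot: [-2.117, -2.319, -0.004]
ft_force: [-1.8, -2.8, -4.3]
grip_width: 0.519
grip_force: 10.0
```

```bash
python3 s.py
```

```text
w 0.519 g 10.0 xy [45.21 18.11] z 46.96 Fboard [-2.   -2.61] -4.29 M [-0.67  0.25 -0.16] yaw 0.0909 22.6
tilt x,y mrad [0.6 2.6]
```

>>> jog_arm(increments=[{"tx": 0,"ty": 0,"tz": 0.3,"wx": 0,"wy": 0,"wz": 0.001,"gripper": 0.4},{"tx": 0,"ty": 0,"tz": 0.3,"wx": 0,"wy": 0,"wz": 0.001,"gripper": 0.45},{"tx": 0,"ty": 0,"tz": 0.3,"wx": 0,"wy": 0,"wz": 0.001,"gripper": 0.5},{"tx": 0,"ty": 0,"tz": 0.3,"wx": 0,"wy": 0,"wz": 0.001,"gripper": 0.6},{"tx": 0,"ty": 0,"tz": 0.3,"wx": 0,"wy": 0,"wz": 0.001,"gripper": 0.72}], grip_force=4)

```text
time: 23.02
position: [0.5918, 0.0149, 0.0475]
tool_rot: [-2.119, -2.319, -0.007]
ft_force: [0.5, 0.4, 0.7]
grip_width: 0.596
grip_force: 0.0
```

>>> jog_arm(increments=[{"tx": 0,"ty": 0,"tz": 0,"wx": 0,"wy": 0,"wz": 0,"gripper": 0.72},{"tx": 0,"ty": 0,"tz": 0,"wx": 0,"wy": 0,"wz": 0,"gripper": 0.72},{"tx": 0,"ty": 0,"tz": 0,"wx": 0,"wy": 0,"wz": 0,"gripper": 0.72},{"tx": 0,"ty": 0,"tz": 0,"wx": 0,"wy": 0,"wz": 0,"gripper": 0.72},{"tx": 0,"ty": 0,"tz": 0,"wx": 0,"wy": 0,"wz": 0,"gripper": 0.72}])

```text
time: 23.43
position: [0.5905, 0.0135, 0.0466]
tool_rot: [-2.119, -2.318, -0.002]
ft_force: [-1.0, 0.4, -0.0]
grip_width: 0.716
grip_force: 0.0
```

```bash
python3 s.py
```

```text
w 0.716 g 0.0 xy [45.05 17.61] z 46.58 Fboard [-0.92  0.52] -0.0 M [ 0.04 -0.09 -0.02] yaw 0.0896 23.4333
tilt x,y mrad [0.3 2.1]
```

>>> jog_arm(increments=[{"tx": 0,"ty": 0,"tz": -15,"wx": 0,"wy": 0,"wz": 0,"gripper": 0.72},{"tx": 0,"ty": 0,"tz": -40,"wx": 0,"wy": 0,"wz": 0,"gripper": 0.72},{"tx": 0,"ty": 0,"tz": -75,"wx": 0,"wy": 0,"wz": 0,"gripper": 0.72},{"tx": 25,"ty": -5,"tz": -90,"wx": 0,"wy": 0,"wz": 0,"gripper": 0.6},{"tx": 60,"ty": -15,"tz": -90,"wx": 0,"wy": 0,"wz": 0,"gripper": 0.5}])

```text
time: 23.85
position: [0.5744, 0.0686, 0.141]
tool_rot: [2.125, 2.306, 0.01]
ft_force: [0.9, 1.1, 0.2]
grip_width: 0.64
grip_force: 0.0
```

```bash
python3 s.py; python3 -c "
from h import *
to(.0185,.129,.037)"
```

```text
w 0.64 g 0.0 xy [33.88 73.84] z 140.96 Fboard [0.98 1.07] 0.21 M [ 0.06 -0.18 -0.03] yaw 0.0818 23.85
tilt x,y mrad [8.4 0.1]
t [ 55.  -16.7 103.8] w [ 0.008 -0.    -0.007] F [0.9 1.1 0.2] time 23.85
```

>>> jog_arm(increments=[{"tx": 25,"ty": -7,"tz": 0,"wx": 0,"wy": 0,"wz": 0,"gripper": 0.5},{"tx": 45,"ty": -13,"tz": 0,"wx": 0,"wy": 0,"wz": 0,"gripper": 0.5},{"tx": 52,"ty": -15,"tz": 0,"wx": 0,"wy": 0,"wz": 0,"gripper": 0.5},{"tx": 52,"ty": -15,"tz": 10,"wx": 0,"wy": 0,"wz": 0,"gripper": 0.5},{"tx": 52,"ty": -15,"tz": 35,"wx": 0,"wy": 0,"wz": 0,"gripper": 0.5}])

```text
time: 24.27
position: [0.5536, 0.1218, 0.104]
tool_rot: [2.117, 2.315, 0.009]
ft_force: [1.1, 0.0, 0.1]
grip_width: 0.504
grip_force: 0.0
```

```bash
python3 s.py; python3 - <<'E'
from h import *
to(.0185,.129,.037)
d=snap('side','side5');a=d['color'][150:250,240:390]
cv2.imwrite('pics/side5c.png',cv2.resize(a,None,fx=5,fy=5,interpolation=cv2.INTER_CUBIC))
E
```

```text
w 0.504 g 0.0 xy [ 17.95 128.73] z 103.96 Fboard [ 1.07 -0.05] 0.06 M [-0.04 -0.13 -0.  ] yaw 0.0893 24.2667
tilt x,y mrad [7.  0.9]
t [ 0.2  0.1 67. ] w [ 0.007 -0.001  0.   ] F [1.1 0.  0.1] time 24.2667
```

View pics/side5c.png

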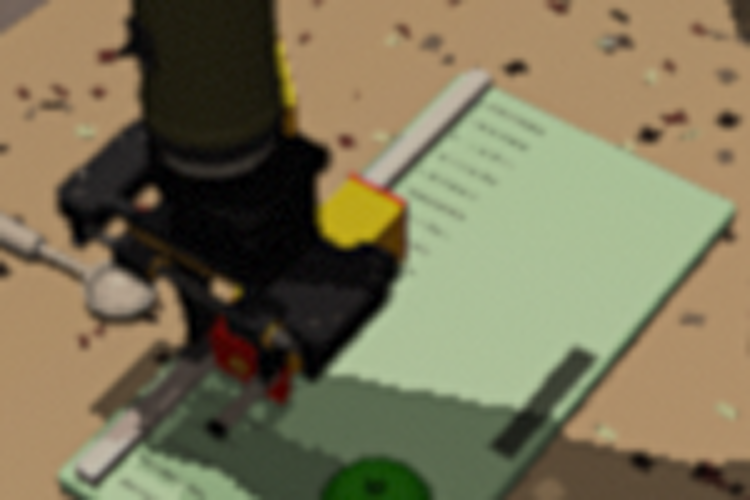

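The cheese lies along the fence with its wax end at (375,185). The rod is down at (235,410) and the fingers are above it.

>>> jog_arm(increments=[{"tx": 0,"ty": 0,"tz": 20,"wx": 0,"wy": 0,"wz": 0,"gripper": 0.5},{"tx": 0,"ty": 0,"tz": 40,"wx": 0,"wy": 0,"wz": 0,"gripper": 0.5},{"tx": 0,"ty": 0,"tz": 55,"wx": 0,"wy": 0,"wz": 0,"gripper": 0.4},{"tx": 0,"ty": 0,"tz": 62,"wx": 0,"wy": 0,"wz": 0,"gripper": 0.3},{"tx": 0,"ty": 0,"tz": 62,"wx": 0,"wy": 0,"wz": 0,"gripper": 0.2}])

```text
time: 24.73
position: [0.5493, 0.1202, 0.0374]
tool_rot: [-2.119, -2.313, 0.004]
ft_force: [0.4, -0.1, -0.2]
grip_width: 0.356
grip_force: 0.0
```

>>> jog_arm(increments=[{"tx": 0,"ty": 0,"tz": 0,"wx": 0,"wy": 0,"wz": 0,"gripper": 0.05},{"tx": 0,"ty": 0,"tz": 0,"wx": 0,"wy": 0,"wz": 0,"gripper": 0.05},{"tx": 0,"ty": 0,"tz": 0,"wx": 0,"wy": 0,"wz": 0,"gripper": 0.05},{"tx": 0,"ty": 0,"tz": 0,"wx": 0,"wy": 0,"wz": 0,"gripper": 0.05},{"tx": 0,"ty": 0,"tz": 0,"wx": 0,"wy": 0,"wz": 0,"gripper": 0.05}], grip_force=20)

```text
time: 25.15
position: [0.5534, 0.1222, 0.0413]
tool_rot: [2.119, 2.316, 0.009]
ft_force: [5.4, 0.1, -2.0]
grip_width: 0.13
grip_force: 20.0
```

```bash
python3 s.py
```

```text
w 0.13 g 20.0 xy [ 17.75 129.14] z 41.28 Fboard [ 5.41 -0.42] -2.04 M [ 0.11 -1.18 -0.  ] yaw 0.089 25.15
tilt x,y mrad [6.1 2.1]
```

>>> jog_arm(increments=[{"tx": 0,"ty": 1.2,"tz": -11.5,"wx": 0,"wy": 0,"wz": 0,"gripper": 0.05},{"tx": 0,"ty": 5,"tz": -23.5,"wx": 0,"wy": 0,"wz": 0,"gripper": 0.05},{"tx": 0,"ty": 13,"tz": -37,"wx": 0,"wy": 0,"wz": 0,"gripper": 0.05},{"tx": 0,"ty": 24,"tz": -47,"wx": 0,"wy": 0,"wz": 0,"gripper": 0.05},{"tx": 0,"ty": 37,"tz": -54,"wx": 0,"wy": 0,"wz": 0,"gripper": 0.05}])

```text
time: 25.57
position: [0.581, 0.1247, 0.0946]
tool_rot: [-2.113, -2.312, 0.018]
ft_force: [-16.8, -2.7, 14.6]
grip_width: 0.125
grip_force: 20.0
```

>>> jog_arm(increments=[{"tx": 0,"ty": 11,"tz": -3,"wx": 0,"wy": 0,"wz": 0,"gripper": 0.05},{"tx": 0,"ty": 21,"tz": -4,"wx": 0,"wy": 0,"wz": 0,"gripper": 0.05},{"tx": 0,"ty": 27,"tz": -3.5,"wx": 0,"wy": 0,"wz": 0,"gripper": 0.05},{"tx": 0,"ty": 31,"tz": -3,"wx": 0,"wy": 0,"wz": 0,"gripper": 0.05},{"tx": 0,"ty": 33,"tz": -3,"wx": 0,"wy": 0,"wz": 0,"gripper": 0.05}])

```text
time: 25.98
position: [0.6203, 0.1282, 0.0985]
tool_rot: [-2.12, -2.317, -0.001]
ft_force: [-4.6, -0.7, 5.5]
grip_width: 0.13
grip_force: 20.0
```

```bash
python3 s.py
```

```text
w 0.13 g 20.0 xy [ 84.93 129.16] z 98.55 Fboard [-4.65 -0.25] 5.46 M [-0.4   0.84 -0.03] yaw 0.0892 25.9833
tilt x,y mrad [-0.4  1. ]
```

>>> jog_arm(increments=[{"tx": 0,"ty": 1,"tz": 0.3,"wx": 0,"wy": 0,"wz": 0,"gripper": 0.05},{"tx": 0,"ty": 2,"tz": 0.3,"wx": 0,"wy": 0,"wz": 0,"gripper": 0.05},{"tx": 0,"ty": 3,"tz": 0.3,"wx": 0,"wy": 0,"wz": 0,"gripper": 0.05},{"tx": 0,"ty": 4,"tz": 0.3,"wx": 0,"wy": 0,"wz": 0,"gripper": 0.05},{"tx": 0,"ty": 4,"tz": 0.3,"wx": 0,"wy": 0,"wz": 0,"gripper": 0.05}])

```text
time: 26.4
position: [0.6216, 0.1283, 0.0981]
tool_rot: [-2.117, -2.316, 0.007]
ft_force: [-9.2, -3.6, 10.4]
grip_width: 0.128
grip_force: 20.0
```

```bash
python3 s.py
```

```text
w 0.128 g 20.0 xy [ 86.19 129.15] z 98.11 Fboard [-9.49 -2.74] 10.36 M [-0.62  2.07 -0.06] yaw 0.0896 26.4
tilt x,y mrad [-5.7 -0.2]
```

>>> jog_arm(increments=[{"tx": 0,"ty": 1,"tz": -0.5,"wx": 0,"wy": 0,"wz": 0,"gripper": 0.05},{"tx": 0,"ty": 2,"tz": -0.5,"wx": 0,"wy": 0,"wz": 0,"gripper": 0.05},{"tx": 0,"ty": 3,"tz": -0.5,"wx": 0,"wy": 0,"wz": 0,"gripper": 0.05},{"tx": 0,"ty": 3,"tz": -0.5,"wx": 0,"wy": 0,"wz": 0,"gripper": 0.05},{"tx": 0,"ty": 3,"tz": -0.5,"wx": 0,"wy": 0,"wz": 0,"gripper": 0.05}])

```text
time: 26.82
position: [0.6216, 0.1283, 0.0981]
tool_rot: [-2.114, -2.314, 0.015]
ft_force: [-15.4, -3.9, 12.9]
grip_width: 0.128
grip_force: 20.0
```

>>> jog_arm(increments=[{"tx": 0,"ty": 0,"tz": 0,"wx": 0,"wy": 0,"wz": 0,"gripper": 0.3},{"tx": 0,"ty": 0,"tz": 0,"wx": 0,"wy": 0,"wz": 0,"gripper": 0.5},{"tx": 0,"ty": 0,"tz": 0,"wx": 0,"wy": 0,"wz": 0,"gripper": 0.6},{"tx": 0,"ty": -5,"tz": 0,"wx": 0,"wy": 0,"wz": 0,"gripper": 0.6},{"tx": 0,"ty": -5,"tz": -5,"wx": 0,"wy": 0,"wz": 0,"gripper": 0.6}])

```text
time: 27.23
position: [0.6211, 0.1285, 0.1015]
tool_rot: [-2.118, -2.317, -0.0]
ft_force: [-0.6, -0.2, -0.3]
grip_width: 0.421
grip_force: 0.0
```

>>> jog_arm(increments=[{"tx": 0,"ty": 0,"tz": -15,"wx": 0,"wy": 0,"wz": 0,"gripper": 0.6},{"tx": 0,"ty": 0,"tz": -40,"wx": 0,"wy": 0,"wz": 0,"gripper": 0.6},{"tx": 0,"ty": -15,"tz": -75,"wx": 0,"wy": 0,"wz": 0,"gripper": 0.6},{"tx": 0,"ty": -50,"tz": -90,"wx": 0,"wy": 0,"wz": 0,"gripper": 0.6},{"tx": 0,"ty": -90,"tz": -100,"wx": 0,"wy": 0,"wz": 0,"gripper": 0.6}])

```text
time: 27.65
position: [0.5341, 0.1214, 0.2047]
tool_rot: [2.12, 2.318, 0.01]
ft_force: [-1.3, -0.5, 1.3]
grip_width: 0.594
grip_force: 0.0
```

>>> jog_arm(increments=[{"tx": 30,"ty": -30,"tz": 0,"wx": 0,"wy": 0,"wz": 0,"gripper": 0.6},{"tx": 60,"ty": -50,"tz": 0,"wx": 0,"wy": 0,"wz": 0,"gripper": 0.6},{"tx": 90,"ty": -60,"tz": 0,"wx": 0,"wy": 0,"wz": 0,"gripper": 0.6},{"tx": 120,"ty": -60,"tz": 0,"wx": 0,"wy": 0,"wz": 0,"gripper": 0.6},{"tx": 120,"ty": -60,"tz": 0,"wx": 0,"wy": 0,"wz": 0,"gripper": 0.6}])

```text
time: 28.07
position: [0.4597, 0.2416, 0.2037]
tool_rot: [-2.108, -2.327, -0.009]
ft_force: [0.1, -0.7, 0.2]
grip_width: 0.601
grip_force: 0.0
```

```bash
python3 m.py 2>/dev/null| grep -E 'cheese|red'; python3 s.py; python3 - <<'E'
from h import *
d=vision.get_image('top');a=d['color'][150:265,225:395]
e=vision.get_image('side')['color'][140:290,220:400]
cv2.imwrite('pics/f.png',np.hstack([cv2.resize(a,(390,264),interpolation=cv2.INTER_CUBIC),cv2.resize(e,(317,264),interpolation=cv2.INTER_CUBIC)]))
E
```

```text
cheese [ 0.52987766 -0.12019156  0.        ] -0.0
cheese in board [-0.02774582 -0.11024524] -0.08543856016157295
red 273.7042253521127 180.11267605633802 71 271 276 172 189
w 0.603 g 0.0 xy [-64.1  253.07] z 203.28 Fboard [ 0.26 -0.69] 0.9 M [-0.05 -0.11 -0.01] yaw 0.0964 28.1167
tilt x,y mrad [2.  3.3]
```

View pics/f.png

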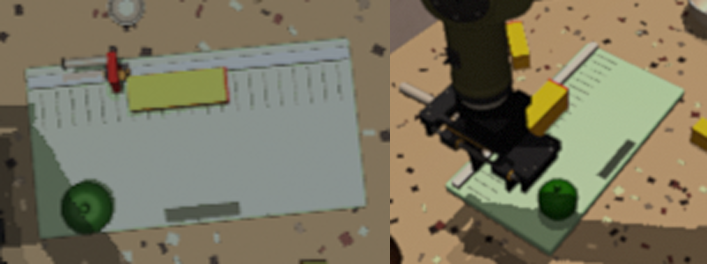

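The final pictures show the cheese flush along the fence (128–228, 68–108), the red leaf up at (115,68) and the pepper where it was. The robot is clear of everything, so I hand in.

```bash
python3 -c "
from h import *
print(ctrl.close_job())"
```

```text
the job is handed in; nothing more can be done
None
```

The job is handed in at about 28 s: I flipped the stop down, slid the cheese flush along the fence onto the screw and held it over a second, released it, then flipped the stop fully up; the push on the screw was an estimated 7–8 N (wrist reading up to 12.2 N, about 4 N of it friction), not measured directly.

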